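Unload the resin casting mould and lock it again

TASK

Unload the casting mould: turn the red lock knob counter-clockwise to its stop to free the slotted steel keeper plate, slide the keeper fully back by its black handle, then lift every amber casting out of its cavity and put it in the blue tray, lying or standing on the tray floor. When all are in the tray, slide the keeper fully home again and turn the knob all the way back to lock it. Leave the timer, the tube and the tape roll where they are.

Things in the scene. Friction and masses are not known exactly. Their poses are not given: they have to be found in the camera images.
- mould: fixed mould. Dark base 10 mm thick, x = -46..104, y = +-145 mm; aluminium die block on it, top at z = 28 mm, with five cavities 37 x 43 mm centred at x = -12, y = -104, -52, 0, 52, 104 mm, floor at z = 14.5 mm. A seated casting's foot is flush with the block's top, its stub reaches z = 54.5 mm. Origin on the bench; x points away from the robot when square, z up
- keeper (a joint): slotted steel plate over the die block, z = 29 to 33 mm; its teeth lie between the stubs and over the castings' feet, so none can be lifted until it is back. Value in m: 0 fully home (over the cavities), 0.048 fully back, growing along the mould's +x. Friction about 1.5 N. It cannot slide while the lock is at 0
- keeper_grip (a point): middle of the keeper's black upright handle: 12 mm thick along the mould's x, 40 mm wide along its y, from z = 33 to 64 mm; this point is at z = 52 mm, at mould x = 38, y = 26 mm when home. It moves with the keeper; its axes are the mould's. The nearest stubs stand 26 mm to either side and 50 mm in front of it
- lock (a joint): red lock knob. Value in rad: 0 locked (its steel strut stands against the ear of the keeper), 1.4 fully free; it grows counter-clockwise seen from above. About 1.15 or more counts as free. End stops at 0 and 1.4, friction about 0.06 N m, stays where it is left
- knob_grip (a point): middle of the knob's upright red grip bar: 46 mm long along this point's x, 14 mm thick along its y, from z = 50 to 77 mm; this point is on the vertical turning axis at z = 65 mm, at mould x = 48, y = -158 mm. The point's axes turn with the knob and agree with the mould's at 0
- casting_0: amber resin casting: flat foot 34 (its x) x 40 (its y) x 13.5 mm with a round stub, 14 mm diameter and 26.5 mm tall, upright on the middle of the foot (top at 40 mm). 45 g nominal. Origin at the centre of the foot's underside, z up along the stub. May be absent
- casting_1: amber resin casting: flat foot 34 (its x) x 40 (its y) x 13.5 mm with a round stub, 14 mm diameter and 26.5 mm tall, upright on the middle of the foot (top at 40 mm). 45 g nominal. Origin at the centre of the foot's underside, z up along the stub. May be absent
- casting_2: amber resin casting: flat foot 34 (its x) x 40 (its y) x 13.5 mm with a round stub, 14 mm diameter and 26.5 mm tall, upright on the middle of the foot (top at 40 mm). 45 g nominal. Origin at the centre of the foot's underside, z up along the stub. May be absent
- casting_3: amber resin casting: flat foot 34 (its x) x 40 (its y) x 13.5 mm with a round stub, 14 mm diameter and 26.5 mm tall, upright on the middle of the foot (top at 40 mm). 45 g nominal. Origin at the centre of the foot's underside, z up along the stub. May be absent
- casting_4: amber resin casting: flat foot 34 (its x) x 40 (its y) x 13.5 mm with a round stub, 14 mm diameter and 26.5 mm tall, upright on the middle of the foot (top at 40 mm). 45 g nominal. Origin at the centre of the foot's underside, z up along the stub. May be absent
- tray: loose open blue tray, 190 (its x) x 160 (its y) x 18 mm, walls 4 mm and floor 4 mm thick, 0.6 kg, on the bench left of the mould. Origin at the centre of its underside, z up. There is room for five castings side by side
- timer: white bench timer, 62 x 66 x 17 mm, to be left alone; origin at the centre of its underside
- tube50_a: lying white tube with blue cap, 34 x 117 x 35 mm, to be left alone; origin under its middle
- tape_roll: lying roll of masking tape, 100 mm diameter x 19 mm, to be left alone; origin at the centre of its underside

How it is judged:
By the outcome, as a careful person would: the job done as asked, in the order asked, and still so for the second after the job is handed in, with the robot touching nothing.
Of casting_0, casting_1, casting_2, casting_3, casting_4 only 3 to 5 are there at a start; the rules pass over those that are not, and their reading is None.
At some moment in a run one of tray may be knocked a few centimetres aside while the robot is not near it.
Once in a run the grip may slacken for a moment while it holds something.
It also fails if it takes over 210 s, if anything falls off the work surface, if the arm or the gripper's body presses on something with over 40 N, if the wrist force passes 120 N, or if a joint passes its speed limit or range.

ROBOT

A 6-joint arm with a two-finger parallel gripper is mounted at the origin on a cart in front of the work surface, level with it; the furniture and walls round the work are solid. World frame = base frame: x ahead of the robot, y to its left, z up, the work surface at z = 0. Lengths are in m, angles in degrees, forces in N, time in s.
With the tool pointing down it reaches from about 0.375 to 0.9 m from the base axis. Payload 3.1 kg.
Tool frame: the origin (TCP) lies on the centre line of the jaws, within the pads' length; the fingertips stand 25 mm ahead of it and the grasp point (between the pads) lies 6 mm ahead of it; z points along the fingers, y is the line along which they close (so a half turn about z gives the same grasp; the last joint's range is limited). The gripper opens to 87 mm and grips with 3 to 60 N. Pads are 19 mm wide; open, the fingers measure 117 mm over their backs; the gripper's body (75 mm by 190 mm) begins 51 mm behind the grasp point.
Start: joints at [66.148, 30.224, 82.088, -0, 67.689, -10.227], TCP at [0.147, 0.607, 0.223] pointing down, gripper open.
Joint ranges: [-176.69, 176.69], [-43.24, 126.21], [12.49, 139.97], [-82, 262], [0, 151.66], [-163.58, 163.58]. Speed limits (degrees/s): [159.86, 159.86, 180, 180, 180, 180].

INTERFACE

Orientations are given as a 3x3 rotation matrix whose columns are the frame's x, y, z axes.
In Python, from rig import read_state, capture, camera_params, hand_in gives the robot as it stands.
- The arm moves only by the tool apply_moves, never from a script. Its argument "rows" is a list of rows, each an object of numbers: "x", "y", "z": the shift along the tool's x, y, z in mm; "rx", "ry", "rz": the turn, a rotation vector about the tool's x, y, z in units of 6 degrees (1.0 is 6 degrees); "claw": the closure in counts, from 0 (fully open) to 255 (shut). A call has 1 to 10 rows; each row is the pose to reach, as a shift and turn from the pose commanded when the call began, along the tool's axes at that moment; what a row does not reach only later rows make up. A row lasts 1/8 s, in which the tool goes at most 62.5 mm and 10.7 degrees, less where a joint would pass 70% of its speed; a pose out of reach is approached as far as the arm can. A call with a gripper value outside its range is refused whole. The fingers move at their own pace and stop on an object; the grip force is fixed at half the most. Time passes only in rows, so rows that repeat a pose let the fingers close. It gives the time, the measured TCP pose, the force, the opening and the grip force at its end, in the units of the state.
- read_state(): the state, without advancing time (a new reading comes with each control period).
- capture(name): name is "scene" or "top" or "wrist"; returns (picture, depth): 480x640x3 uint8, red, green, blue; 480x640 float32, m along the optical axis (not along the pixel's ray), 0 where there is no reading.
- camera_params(name): a dict with "fx", "fy", "cx", "cy" (pixels), "xyz" and "orientation" of the camera in the world. Camera axes: x right, y up, looking along -z (the intrinsics and any distortion apply to the point x, -y, -z); pixel columns grow to the right and rows downward; lengths in m; the calibration is good to about 2 mm. A picture is of the moment at which its call begins: read the wrist's pose just before it. camera_params takes no time and is no camera call; for the wrist camera it gives the pose at the moment of the call.
- hand_in(): hands the job in; it is judged then, once.
The state is a dict: "time_s": time; "joint_positions": joint angles; "qvel": joint speeds; "tau": joint torques, N m; "position": TCP position; "tcp_rot": TCP orientation; "force": force on the tool from outside, world axes, zero at the start; "moment": the same for the moment, N m; "opening": opening from 0.0 (shut) to 1.0 (fully open); "grasp_force": force on a finger pad.
Only numpy, scipy, OpenCV 4.12 (cv2) and the standard library are available. Lean on these libraries where they do the work, as an engineer would, in place of code of your own. Each camera call takes 0.05 s, during which the arm holds its last target. There are 200 camera calls.

## Working session

There is one attempt and no reset: what is moved stays moved. The work goes in short steps, Python scripts to look and compute and a tool call to move; the robot and the scene stay as the last step left them, time stands still between calls to the robot, and variables do not carry over. Pictures are saved under pics/ and viewed, at most 14 in all, crops included, and the job is handed in when it is done.

Besides the shell and the picture viewer there is one more tool, called after "Request:" as name(argument=value, ...) on one line, values as JSON. apply_moves: Moves the arm, as the interface text tells. Its arguments: {"type":"object","properties":{"rows":{"type":"array"}},"required":["rows"]}

```bash
mkdir -p pics; ls
python3 - <<'E'
from rig import *
import cv2,numpy as np
s=read_state();print(s['time_s'],s['position'],s['tcp_rot'],s['opening'])
for n in("scene","top"):
    p,d=capture(n);cv2.imwrite(f'pics/{n}0.png',p[:,:,::-1]);np.save(n+'d.npy',d);print(n,camera_params(n))
E
```

```text
pics
0.0 [0.14691562 0.60676282 0.22176975] [[-9.71867751e-01  2.35525708e-01 -8.46344822e-04]
 [ 2.35526952e-01  9.71865846e-01 -1.95775818e-03]
 [ 3.61431245e-04 -2.10201905e-03 -9.99997725e-01]] 0.9989628682598954
scene {'fx': 570.7894159566029, 'fy': 570.7894159566029, 'cx': 311.793255185567, 'cy': 241.9093732323103, 'xyz': array([-0.13459597, -0.89332657,  0.71504104]), 'orientation': array([[ 0.75486605,  0.32915873, -0.5673022 ],
       [-0.65585373,  0.38641298, -0.64849124],
       [ 0.00575637,  0.86159128,  0.50757002]])}
top {'fx': 611.4669988917046, 'fy': 611.4669988917046, 'cx': 319.26574195789186, 'cy': 238.92959651474646, 'xyz': array([ 0.41821367, -0.06613886,  1.36721173]), 'orientation': array([[-0.03052458,  0.99189739, -0.12331994],
       [-0.99932546, -0.03280526, -0.01650554],
       [-0.02041734,  0.12273293,  0.99222969]])}
```

View pics/top0.png

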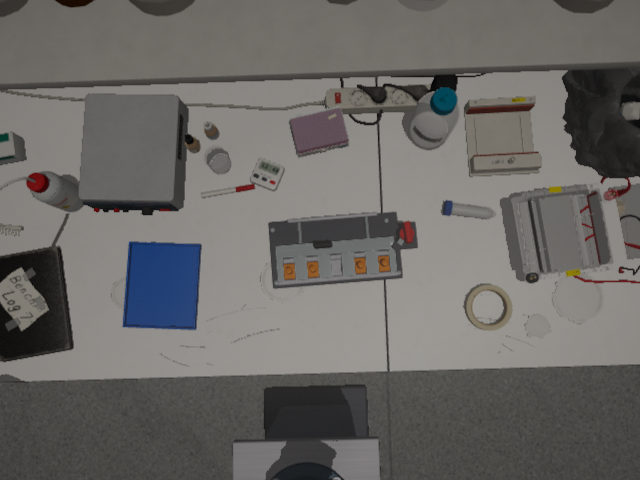

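View pics/scene0.png

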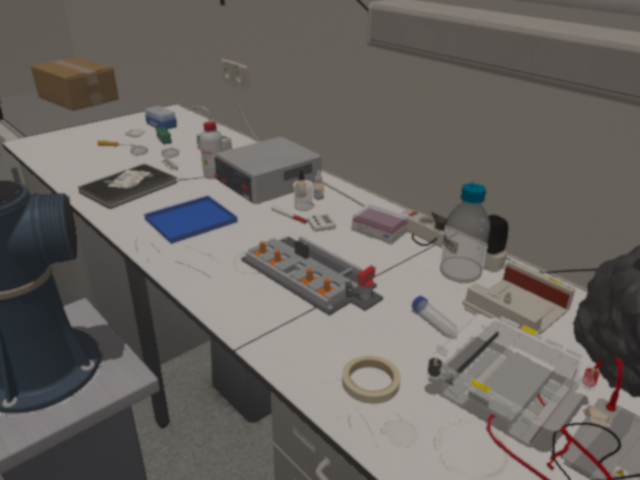

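The top view shows the mould at about (337,250), four castings at (289,270), (313,268), (361,265) and (384,263), and the middle cavity empty. The knob is at (407,232) and the tray at (162,285). Next I'll enlarge it.

```bash
cat > h.py <<'E'
from rig import *
import cv2,numpy as np
def ray(n,u,v,z,cp=None):
    c=cp or camera_params(n);R=np.array(c['orientation'])
    d=R@np.array([(u-c['cx'])/c['fx'],-(v-c['cy'])/c['fy'],-1]);o=np.array(c['xyz'])
    return o+d*(z-o[2])/d[2]
def proj(n,P,cp=None):
    c=cp or camera_params(n);q=np.array(c['orientation']).T@(np.array(P)-c['xyz'])
    return c['cx']+c['fx']*q[0]/-q[2],c['cy']-c['fy']*q[1]/-q[2]
E
python3 - <<'E'
import cv2
p=cv2.imread('pics/top0.png')
cv2.imwrite('pics/c1.png',cv2.resize(p[200:300,260:425],None,fx=4.8,fy=4.8,interpolation=cv2.INTER_CUBIC))
E
```

```text
(no output)
```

View pics/c1.png

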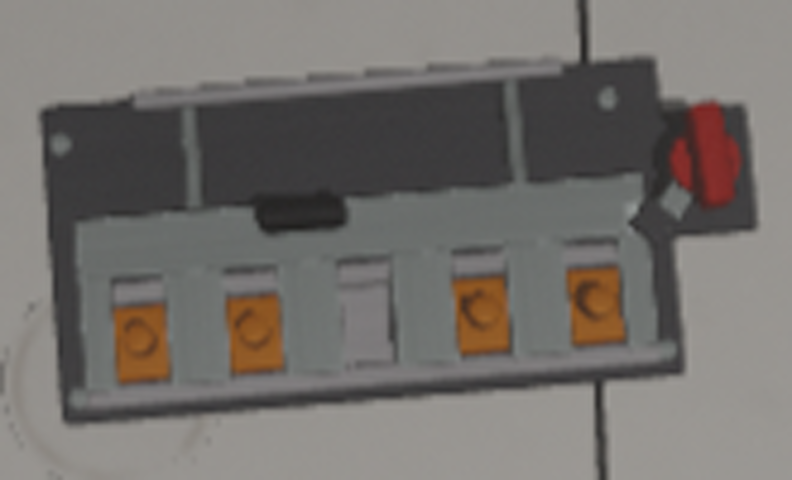

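The crop shows the base corners at (42,110), (655,57), (683,372) and (68,420), and the stub tops at (139,335), (254,328), (486,308) and (600,298). The red bar's top is at (710,150).

```bash
cat >> h.py <<'E'
def fit(M,W):
    M=np.array(M,float);W=np.array(W)[:,:2];m=M.mean(0);w=W.mean(0)
    a=M-m;b=W-w;th=np.arctan2((a[:,0]*b[:,1]-a[:,1]*b[:,0]).sum(),(a*b).sum())
    R=np.array([[np.cos(th),-np.sin(th)],[np.sin(th),np.cos(th)]]);t=w-R@m
    return th,t,(M@R.T+t-W)*1000
E
python3 - <<'E'
from h import *
pts=[((42,110),(104,145),10),((655,57),(104,-145),10),((683,372),(-46,-145),10),((68,420),(-46,145),10),
((139,335),(-12,104),54.5),((254,328),(-12,52),54.5),((486,308),(-12,-52),54.5),((600,298),(-12,-104),54.5),((711,152),(48,-158),77)]
W=[ray('top',260+(p[0]-2)/4.8,200+(p[1]-2)/4.8,z/1e3) for p,_,z in pts]
th,t,r=fit([np.array(m)/1e3 for _,m,_ in pts],W);print(np.degrees(th),t);print(r.round(1))
p=cv2.imread('pics/top0.png');hsv=cv2.cvtColor(p,cv2.COLOR_BGR2HSV)
m=cv2.inRange(hsv,(105,150,60),(130,255,255));m[:,:100]=0;m[:,230:]=0
q=cv2.minAreaRect(max(cv2.findContours(m,0,2)[0],key=cv2.contourArea));print(q)
T=[ray('top',*c,.015) for c in cv2.boxPoints(q)];print(np.array(T).round(3),np.mean(T,0))
E
```

```text
2.852767974624326 [ 0.53371092 -0.07899947]
[[ 2.5  1.2]
 [ 1.5 -1. ]
 [-0.8 -2.3]
 [-2.1  2.9]
 [-1.   0.4]
 [ 0.1  0.2]
 [-0.4  0.5]
 [-0.6 -0.3]
 [ 0.7 -1.5]]
((161.05252075195312, 285.1595458984375), (71.48551940917969, 86.26917266845703), 3.5763344764709473)
[[0.407 0.395 0.015]
 [0.598 0.385 0.015]
 [0.583 0.225 0.015]
 [0.393 0.238 0.015]] [0.49536062 0.31067653 0.015     ]
```

```bash
cat >> h.py <<'E'
YAW=np.radians(2.85);MT=np.array([0.5337,-0.0790])
def mw(x,y):
    c,s=np.cos(YAW),np.sin(YAW);return MT+np.array([c*x-s*y,s*x+c*y])/1e3
def plan(x,y,z,a):
    """shift (mm, tool axes) and rz units to a TCP pose pointing down, tool-y at angle a deg from world y; from measured pose"""
    s=read_state();R=np.array(s['tcp_rot']);a=np.radians(a)
    d=R.T@(np.array([x,y,z])-s['position'])*1000
    G=np.array([[-np.cos(a),-np.sin(a),0],[-np.sin(a),np.cos(a),0],[0,0,-1]])
    v=np.degrees(cv2.Rodrigues(R.T@G)[0].ravel())/6
    print(round(s['time_s'],2),'d',d.round(1),'r',v.round(2),'F',np.round(s['force'],1),'op',round(s['opening'],3),'gf',round(s['grasp_force'],1),'pos',np.round(s['position'],4),'q6',round(s['joint_positions'][5],1))
E
python3 - <<'E'
from h import *
k=mw(48,-158);print(k);plan(*k,.18,-97);plan(*k,.18,-177.15)
E
```

```text
[ 0.58949661 -0.23441795]
0.1 d [-628.3 -713.2   43. ] r [-2.00e-02  1.00e-02  1.39e+01] F [-0.2 -0.   0. ] op 1.001 gf 0.0 pos [0.1469 0.6068 0.2219] q6 -10.2
0.1 d [-628.3 -713.2   43. ] r [-1.000e-02  3.000e-02  2.725e+01] F [-0.2 -0.   0. ] op 1.001 gf 0.0 pos [0.1469 0.6068 0.2219] q6 -10.2
```

Request:
apply_moves(rows=[{"x":-314,"y":-356,"rz":13.6},{"x":-314,"y":-356,"rz":13.6},{"x":-314,"y":-356,"rz":13.6},{"x":-314,"y":-356,"rz":13.6},{"x":-314,"y":-356,"rz":13.6},{"x":-314,"y":-356,"rz":13.6},{"x":-314,"y":-356,"rz":13.6},{"x":-314,"y":-356,"rz":13.6},{"x":-314,"y":-356,"rz":13.6}])

```text
validation failed for argument at $.ro...
```

Run:
```python
from h import *
plan(*mw(48,-158),.18,-177.15)
```

```text
0.1 d [-628.3 -713.2   43. ] r [-1.000e-02  3.000e-02  2.725e+01] F [-0.2 -0.   0. ] op 1.001 gf 0.0 pos [0.1469 0.6068 0.2219] q6 -10.2
```

Request:
apply_moves(rows=[{"x":-40,"y":-45,"z":0,"rx":0,"ry":0,"rz":1.5,"claw":0}])

```text
time_s: 0.22
position: [0.175, 0.5563, 0.2222]
tcp_rot: [[-0.923, 0.385, 0.001], [0.385, 0.923, 0.002], [0.0, 0.003, -1.0]]
force: [1.7, -1.2, 0.1]
opening: 1.001
grasp_force: 0.0
```

Run:
```python
from h import *
plan(*mw(48,-158),.18,-177.15);plan(.45,.3,.22,-100)
```

```text
0.23 d [-686.8 -570.5   40.6] r [ 0.   -0.03 25.75] F [ 1.7 -1.2  0.1] op 1.001 gf 0.0 pos [0.175  0.5563 0.2222] q6 -5.8
0.23 d [-352.4 -130.8    1.8] r [ 0.02 -0.02 12.89] F [ 1.7 -1.2  0.1] op 1.001 gf 0.0 pos [0.175  0.5563 0.2222] q6 -5.8
```

Request:
apply_moves(rows=[{"x":-350,"y":-130,"z":0,"rx":0,"ry":0,"rz":13,"claw":0},{"x":-350,"y":-130,"z":0,"rx":0,"ry":0,"rz":13,"claw":0},{"x":-350,"y":-130,"z":0,"rx":0,"ry":0,"rz":13,"claw":0},{"x":-350,"y":-130,"z":0,"rx":0,"ry":0,"rz":13,"claw":0},{"x":-350,"y":-130,"z":0,"rx":0,"ry":0,"rz":13,"claw":0},{"x":-350,"y":-130,"z":0,"rx":0,"ry":0,"rz":13,"claw":0},{"x":-350,"y":-130,"z":0,"rx":0,"ry":0,"rz":13,"claw":0},{"x":-350,"y":-130,"z":0,"rx":0,"ry":0,"rz":13,"claw":0},{"x":-350,"y":-130,"z":0,"rx":0,"ry":0,"rz":13,"claw":0},{"x":-350,"y":-130,"z":0,"rx":0,"ry":0,"rz":13,"claw":0}])

```text
time_s: 1.48
position: [0.4482, 0.2997, 0.2226]
tcp_rot: [[0.183, 0.983, -0.0], [0.983, -0.183, -0.0], [-0.0, -0.0, -1.0]]
force: [0.1, 0.3, 0.2]
opening: 1.001
grasp_force: 0.0
```

Run:
```python
from h import *
plan(*mw(48,-158),.18,-177.15)
```

```text
1.48 d [-499.1  236.8   42.6] r [-0.    0.   12.76] F [0.1 0.3 0.2] op 1.001 gf 0.0 pos [0.4482 0.2997 0.2226] q6 32.4
```

Request:
apply_moves(rows=[{"x":-499,"y":237,"z":40,"rx":0,"ry":0,"rz":12.76,"claw":90},{"x":-499,"y":237,"z":40,"rx":0,"ry":0,"rz":12.76,"claw":90},{"x":-499,"y":237,"z":40,"rx":0,"ry":0,"rz":12.76,"claw":90},{"x":-499,"y":237,"z":40,"rx":0,"ry":0,"rz":12.76,"claw":90},{"x":-499,"y":237,"z":40,"rx":0,"ry":0,"rz":12.76,"claw":90},{"x":-499,"y":237,"z":40,"rx":0,"ry":0,"rz":12.76,"claw":90},{"x":-499,"y":237,"z":40,"rx":0,"ry":0,"rz":12.76,"claw":90},{"x":-499,"y":237,"z":40,"rx":0,"ry":0,"rz":12.76,"claw":90},{"x":-499,"y":237,"z":40,"rx":0,"ry":0,"rz":12.76,"claw":90},{"x":-499,"y":237,"z":40,"rx":0,"ry":0,"rz":12.76,"claw":90}])

```text
time_s: 2.72
position: [0.5904, -0.2387, 0.1822]
tcp_rot: [[0.999, 0.045, 0.002], [0.045, -0.999, -0.002], [0.001, 0.002, -1.0]]
force: [0.1, 1.0, -0.1]
opening: 0.65
grasp_force: 0.0
```

Run:
```python
from h import *
plan(*mw(48,-158),.077,-177.15)
c=camera_params('wrist');p,d=capture('wrist');cv2.imwrite('pics/w1.png',p[:,:,::-1]);print(proj('wrist',[*mw(48,-158),.077],c),proj('wrist',[*mw(71,-158),.077],c))
```

```text
2.73 d [ -0.9  -4.6 105.2] r [ 0.02 -0.01 -0.04] F [ 0.1  1.  -0.1] op 0.65 gf 0.0 pos [ 0.5904 -0.2387  0.1822] q6 55.4
(np.float64(314.94863557307235), np.float64(239.73031826715302)) (np.float64(314.7186902432546), np.float64(206.039104795297))
```

View pics/w1.png

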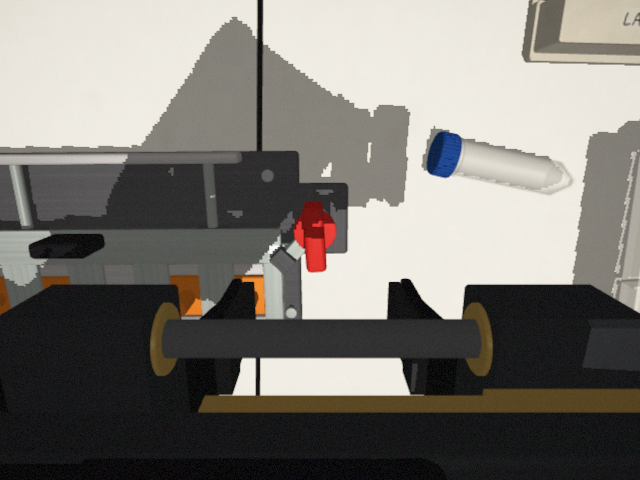

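The wrist view shows the knob bar centred at about (315,236). I predicted (315,240), so the fit holds. Descending now.

Request:
apply_moves(rows=[{"x":0,"y":0,"z":50,"rx":0,"ry":0,"rz":0,"claw":90},{"x":0,"y":0,"z":90,"rx":0,"ry":0,"rz":0,"claw":90},{"x":0,"y":0,"z":105,"rx":0,"ry":0,"rz":0,"claw":90},{"x":0,"y":0,"z":105,"rx":0,"ry":0,"rz":0,"claw":90},{"x":0,"y":0,"z":105,"rx":0,"ry":0,"rz":0,"claw":90}])

```text
time_s: 3.4
position: [0.5907, -0.2347, 0.0795]
tcp_rot: [[0.999, 0.05, 0.003], [0.05, -0.999, -0.002], [0.003, 0.002, -1.0]]
force: [0.6, 0.3, -0.1]
opening: 0.646
grasp_force: 0.0
```

Run:
```python
from h import *
plan(*mw(48,-158),.077,-177.15)
```

```text
3.4 d [-1.2 -0.3  2.5] r [ 0.02 -0.03  0.  ] F [ 0.6  0.3 -0.1] op 0.646 gf 0.0 pos [ 0.5907 -0.2347  0.0795] q6 55.4
```

Request:
apply_moves(rows=[{"x":-1,"y":0,"z":0,"rx":0,"ry":0,"rz":0,"claw":255},{"x":-1,"y":0,"z":0,"rx":0,"ry":0,"rz":0,"claw":255},{"x":-1,"y":0,"z":0,"rx":0,"ry":0,"rz":0,"claw":255},{"x":-1,"y":0,"z":0,"rx":0,"ry":0,"rz":0,"claw":255},{"x":-1,"y":0,"z":0,"rx":0,"ry":0,"rz":0,"claw":255}])

```text
time_s: 4.03
position: [0.5884, -0.2346, 0.0777]
tcp_rot: [[0.999, 0.049, -0.0], [0.049, -0.999, 0.0], [-0.0, -0.0, -1.0]]
force: [-0.2, 0.4, 0.6]
opening: 0.163
grasp_force: 0.0
```

Request:
apply_moves(rows=[{"x":0,"y":0,"z":0,"rx":0,"ry":0,"rz":-1.5,"claw":255},{"x":0,"y":0,"z":0,"rx":0,"ry":0,"rz":-3,"claw":255},{"x":0,"y":0,"z":0,"rx":0,"ry":0,"rz":-4.5,"claw":255},{"x":0,"y":0,"z":0,"rx":0,"ry":0,"rz":-6,"claw":255},{"x":0,"y":0,"z":0,"rx":0,"ry":0,"rz":-7.5,"claw":255},{"x":0,"y":0,"z":0,"rx":0,"ry":0,"rz":-9,"claw":255},{"x":0,"y":0,"z":0,"rx":0,"ry":0,"rz":-10.5,"claw":255},{"x":0,"y":0,"z":0,"rx":0,"ry":0,"rz":-12,"claw":255},{"x":0,"y":0,"z":0,"rx":0,"ry":0,"rz":-13,"claw":255},{"x":0,"y":0,"z":0,"rx":0,"ry":0,"rz":-13.6,"claw":255}])

```text
time_s: 5.28
position: [0.5885, -0.2346, 0.0777]
tcp_rot: [[0.095, 0.995, -0.0], [0.995, -0.095, 0.0], [0.0, -0.0, -1.0]]
force: [0.0, 0.8, 0.2]
opening: 0.006
grasp_force: 0.1
```

Request:
apply_moves(rows=[{"x":0,"y":0,"z":0,"rx":0,"ry":0,"rz":0,"claw":255},{"x":0,"y":0,"z":0,"rx":0,"ry":0,"rz":0,"claw":255}])

```text
time_s: 5.52
position: [0.5884, -0.2346, 0.0777]
tcp_rot: [[0.098, 0.995, -0.0], [0.995, -0.098, 0.0], [0.0, -0.0, -1.0]]
force: [0.9, 0.3, 0.2]
opening: 0.002
grasp_force: 0.0
```

Run:
```python
from h import *
plan(*mw(48,-158),.077,-97.15);print(read_state()['moment'])
```

```text
5.53 d [0.3 1.  0.7] r [-0.   -0.    0.25] F [0.9 0.3 0.2] op 0.002 gf 0.0 pos [ 0.5884 -0.2346  0.0777] q6 -26.2
[-0.07244254  0.01547786  0.03487039]
```

Request:
apply_moves(rows=[{"x":0,"y":0,"z":-50,"rx":0,"ry":0,"rz":0,"claw":255},{"x":0,"y":0,"z":-100,"rx":0,"ry":0,"rz":0,"claw":90},{"x":0,"y":0,"z":-100,"rx":0,"ry":0,"rz":0,"claw":90},{"x":0,"y":0,"z":-100,"rx":0,"ry":0,"rz":0,"claw":90}])

```text
time_s: 6.02
position: [0.5879, -0.2343, 0.1774]
tcp_rot: [[0.098, 0.995, -0.001], [0.995, -0.098, 0.0], [0.0, -0.001, -1.0]]
force: [0.1, -1.1, 0.5]
opening: 0.26
grasp_force: 0.0
```

Run:
```python
from h import *
plan(*mw(48,-158),.077,-97.15)
c=camera_params('wrist');p,d=capture('wrist');np.save('w2.npy',d);cv2.imwrite('pics/w2.png',p[:,:,::-1]);print(c);print(proj('wrist',[*mw(48,-158),.077],c),proj('wrist',[*mw(71,-158),.077],c))
```

```text
6.03 d [ -0.    1.7 100.4] r [-0.01 -0.    0.26] F [ 0.1 -1.1  0.5] op 0.26 gf 0.0 pos [ 0.5879 -0.2343  0.1774] q6 -26.2
{'fx': 412.24937195936195, 'fy': 412.24937195936195, 'cx': 320.9540361876724, 'cy': 240.19584367173047, 'xyz': array([ 0.59512913, -0.16215096,  0.34023887]), 'orientation': array([[ 0.99536089,  0.0925065 ,  0.02644331],
       [-0.09620419,  0.96039778,  0.26149734],
       [-0.00120589, -0.26282818,  0.9648419 ]])}
(np.float64(323.4656566223723), np.float64(241.31242188700313)) (np.float64(357.94625456928765), np.float64(236.4330291541567))
```

View pics/w2.png

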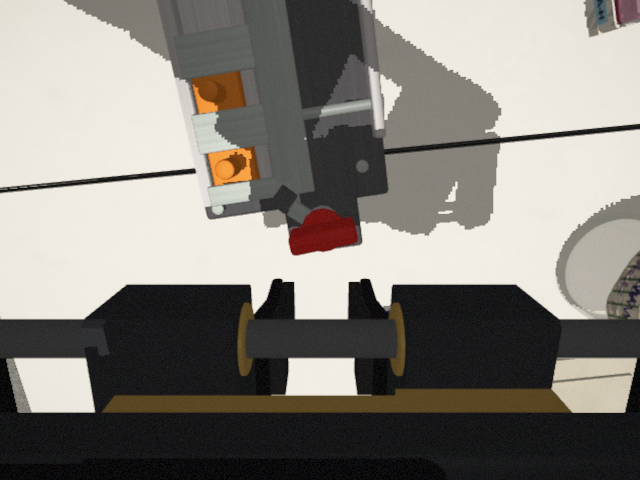

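Run:
```python
from h import *
d=np.load('w2.npy');c=camera_params('wrist');R=c['orientation'];o=c['xyz']
def pt(u,v,c=c,d=d):
    Z=d[v,u];return np.round(np.array(c['xyz'])+np.array(c['orientation'])@np.array([(u-c['cx'])/c['fx']*Z,-(v-c['cy'])/c['fy']*Z,-Z]),4)
for q in[(300,235),(323,231),(323,236),(345,230),(322,214),(290,195),(230,168),(275,330),(270,300),(365,300),(365,385),(275,385),(450,40),(230,130),(285,290)]:print(q,d[q[1],q[0]],pt(*q))
t=camera_params('top');D=np.load('topd.npy')
for q in[(407,230),(408,236),(289,270),(160,285)]:print(q,pt(*q,t,D))
```

```text
(300, 235) 0.27338704 [ 0.5737 -0.2286  0.0747]
(323, 231) 0.2716938 [ 0.5892 -0.2271  0.0756]
(323, 236) 0.27108964 [ 0.5889 -0.2301  0.077 ]
(345, 230) 0.2697773 [ 0.6036 -0.2274  0.0772]
(322, 214) 0.29436466 [ 0.5891 -0.2208  0.0504]
(290, 195) 0.29818025 [ 0.5673 -0.2062  0.0431]
(230, 168) 0.2818111 [ 0.5297 -0.1821  0.0547]
(275, 330) 0.08442309 [ 0.5815 -0.2008  0.2628]
(270, 300) 0.15008166 [ 0.5702 -0.2203  0.2003]
(365, 300) 0.15049085 [ 0.6047 -0.2238  0.1998]
(365, 385) 0.13044684 [ 0.6009 -0.2414  0.2255]
(275, 385) 0.12922138 [ 0.5728 -0.2379  0.2266]
(450, 40) 0.30954218 [ 0.6965 -0.1076  0.001 ]
(230, 130) 0.2955256 [ 0.529  -0.1569  0.0337]
(285, 290) 0.16273734 [ 0.5744 -0.222   0.1875]
(407, 230) [ 0.5914 -0.2314  0.0782]
(408, 236) [ 0.5789 -0.2333  0.0749]
(289, 270) [0.5163 0.023  0.0525]
(160, 285) [0.4955 0.3159 0.0046]
```

Run:
```python
import cv2
p=cv2.imread('pics/w2.png')
cv2.imwrite('pics/c2.png',cv2.resize(p[140:400,190:450],None,fx=2.3,fy=2.3,interpolation=cv2.INTER_CUBIC))
```

```text
(no output)
```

View pics/c2.png

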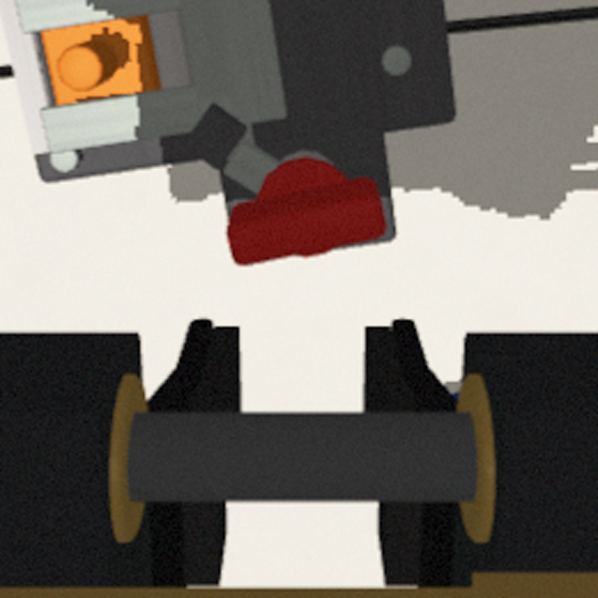

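Run:
```python
from h import *
d=np.load('w2.npy');c=camera_params('wrist')
for y in(-.225,-.234):
  for z in(.152,.17,.19):print(y,z,proj('wrist',[.575,y,z],c))
def pt(u,v):
    Z=d[v,u];return np.round(np.array(c['xyz'])+np.array(c['orientation'])@np.array([(u-c['cx'])/c['fx']*Z,-(v-c['cy'])/c['fy']*Z,-Z]),4)
for u in(282,288,352,360):
  for v in(280,283,286,290,296):print(u,v,pt(u,v))
s=read_state();print(s['opening'],s['position'])
```

```text
-0.225 0.152 (np.float64(293.40436032804445), np.float64(267.74970788443727))
-0.225 0.17 (np.float64(290.6326991917542), np.float64(281.17869300166484))
-0.225 0.19 (np.float64(286.8521520304156), np.float64(299.4958353463266))
-0.234 0.152 (np.float64(295.50960280883504), np.float64(285.2356956052657))
-0.234 0.17 (np.float64(292.9735876381223), np.float64(300.1543079909108))
-0.234 0.19 (np.float64(289.5236609964299), np.float64(320.44918592409545))
282 280 [ 0.5478 -0.286   0.001 ]
282 283 [ 0.5724 -0.2222  0.1788]
282 286 [ 0.5727 -0.2223  0.182 ]
282 290 [ 0.5732 -0.2219  0.1874]
282 296 [ 0.5736 -0.2223  0.1925]
288 280 [ 0.5531 -0.2862  0.0017]
288 283 [ 0.5748 -0.2225  0.1785]
288 286 [ 0.5751 -0.2224  0.1822]
288 290 [ 0.5754 -0.2227  0.186 ]
288 296 [ 0.5758 -0.2229  0.1915]
352 280 [ 6.087e-01 -2.923e-01 -1.000e-04]
352 283 [ 0.6013 -0.2249  0.179 ]
352 286 [ 0.6011 -0.2251  0.1818]
352 290 [ 0.6008 -0.2253  0.1855]
352 296 [ 0.6004 -0.2252  0.1918]
360 280 [ 0.6047 -0.2237  0.1795]
360 283 [ 0.6044 -0.2239  0.1824]
360 286 [ 0.6043 -0.2253  0.182 ]
360 290 [ 0.6039 -0.2251  0.1867]
360 296 [ 0.6034 -0.2252  0.1924]
0.3018941357091015 [ 0.58741564 -0.23397025  0.17648589]
```

The crop and depth data show the fingertips at about z=0.177 with the TCP at 0.177. The tips are therefore level with the reported TCP, not 25 mm ahead of it, so the fingers closed just above the bar. I'll go back and descend lower, watching the force.

Request:
apply_moves(rows=[{"x":0,"y":0,"z":0,"rx":0,"ry":0,"rz":13.6,"claw":130},{"x":0,"y":0,"z":0,"rx":0,"ry":0,"rz":13.6,"claw":130},{"x":0,"y":0,"z":0,"rx":0,"ry":0,"rz":13.6,"claw":130},{"x":0,"y":0,"z":0,"rx":0,"ry":0,"rz":13.6,"claw":130},{"x":0,"y":0,"z":0,"rx":0,"ry":0,"rz":13.6,"claw":130},{"x":0,"y":0,"z":0,"rx":0,"ry":0,"rz":13.6,"claw":130},{"x":0,"y":0,"z":0,"rx":0,"ry":0,"rz":13.6,"claw":130},{"x":0,"y":0,"z":0,"rx":0,"ry":0,"rz":13.6,"claw":130},{"x":0,"y":0,"z":50,"rx":0,"ry":0,"rz":13.6,"claw":130},{"x":0,"y":0,"z":90,"rx":0,"ry":0,"rz":13.6,"claw":130}])

```text
time_s: 7.32
position: [0.587, -0.2337, 0.0846]
tcp_rot: [[0.999, 0.049, -0.003], [0.049, -0.999, 0.002], [-0.003, -0.002, -1.0]]
force: [0.7, -0.6, 0.6]
opening: 0.493
grasp_force: 0.0
```

Request:
apply_moves(rows=[{"x":0,"y":0,"z":10,"rx":0,"ry":0,"rz":0,"claw":130},{"x":0,"y":0,"z":20,"rx":0,"ry":0,"rz":0,"claw":130},{"x":0,"y":0,"z":20,"rx":0,"ry":0,"rz":0,"claw":130}])

```text
time_s: 7.7
position: [0.5887, -0.2347, 0.0678]
tcp_rot: [[0.999, 0.049, 0.0], [0.049, -0.999, -0.0], [0.0, 0.0, -1.0]]
force: [-0.4, 0.9, -0.5]
opening: 0.488
grasp_force: 0.0
```

Run:
```python
from h import *
plan(*mw(48,-158),.057,-177.15)
c=camera_params('wrist');p,d=capture('wrist');cv2.imwrite('pics/w3.png',p[180:460,170:470,::-1])
def pt(u,v):
    Z=d[v,u];return np.round(np.array(c['xyz'])+np.array(c['orientation'])@np.array([(u-c['cx'])/c['fx']*Z,-(v-c['cy'])/c['fy']*Z,-Z]),4)
for u in(268,276,284,290,345,352,360):
  print(u,[(v,pt(u,v)[[1,2]]) for v in range(270,292,4)])
```

```text
7.7 d [ 0.8 -0.3 10.8] r [ 0.   -0.   -0.01] F [-0.4  0.9 -0.5] op 0.488 gf 0.0 pos [ 0.5887 -0.2347  0.0678] q6 55.4
268 [(270, array([-0.2046,  0.0103])), (274, array([-0.2046,  0.01  ])), (278, array([-0.2047,  0.0109])), (282, array([-0.2115,  0.0688])), (286, array([-0.212 ,  0.0723])), (290, array([-0.2123,  0.0747]))]
276 [(270, array([-0.2092,  0.0116])), (274, array([-0.2092,  0.0112])), (278, array([-0.2092,  0.0102])), (282, array([-0.2094,  0.0114])), (286, array([-0.2094,  0.0114])), (290, array([-0.2095,  0.012 ]))]
284 [(270, array([-0.2136,  0.0105])), (274, array([-0.2138,  0.0115])), (278, array([-0.2137,  0.0104])), (282, array([-0.2139,  0.0116])), (286, array([-0.2139,  0.0103])), (290, array([-0.214 ,  0.0108]))]
290 [(270, array([-0.2193,  0.0485])), (274, array([-0.2195,  0.0505])), (278, array([-0.2197,  0.052 ])), (282, array([-0.2197,  0.0511])), (286, array([-0.2197,  0.0508])), (290, array([-0.2198,  0.0509]))]
345 [(270, array([-0.2448,  0.0509])), (274, array([-0.245 ,  0.0503])), (278, array([-0.2451,  0.0507])), (282, array([-0.2305,  0.2307])), (286, array([-0.2454,  0.05  ])), (290, array([-0.2455,  0.0505]))]
352 [(270, array([-0.252 ,  0.0101])), (274, array([-0.2522,  0.0102])), (278, array([-0.2482,  0.0517])), (282, array([-0.2485,  0.0505])), (286, array([-0.2486,  0.0509])), (290, array([-0.2488,  0.0505]))]
360 [(270, array([-0.2564,  0.011 ])), (274, array([-0.2566,  0.0108])), (278, array([-0.2569,  0.0103])), (282, array([-0.257 ,  0.0104])), (286, array([-0.2571,  0.0113])), (290, array([-0.2573,  0.0116]))]
```

View pics/w3.png

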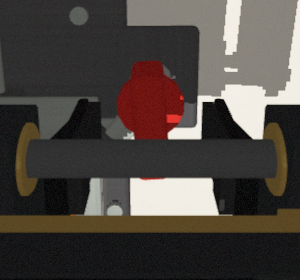

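The view shows the bar centred between the fingers and the tips at about TCP height. I'll lower 13 mm and close.

Request:
apply_moves(rows=[{"x":0,"y":0,"z":7,"rx":0,"ry":0,"rz":0,"claw":130},{"x":1,"y":0,"z":13,"rx":0,"ry":0,"rz":0,"claw":130},{"x":1,"y":0,"z":13,"rx":0,"ry":0,"rz":0,"claw":255},{"x":1,"y":0,"z":13,"rx":0,"ry":0,"rz":0,"claw":255},{"x":1,"y":0,"z":13,"rx":0,"ry":0,"rz":0,"claw":255},{"x":1,"y":0,"z":13,"rx":0,"ry":0,"rz":0,"claw":255},{"x":1,"y":0,"z":13,"rx":0,"ry":0,"rz":0,"claw":255},{"x":1,"y":0,"z":13,"rx":0,"ry":0,"rz":0,"claw":255}])

```text
time_s: 8.75
position: [0.5894, -0.2344, 0.0549]
tcp_rot: [[0.999, 0.049, -0.0], [0.049, -0.999, 0.0], [-0.0, -0.0, -1.0]]
force: [0.7, 0.6, 1.6]
opening: 0.163
grasp_force: 30.0
```

Gripped with 30 N. Now the knob turns counter-clockwise.

Request:
apply_moves(rows=[{"x":0,"y":0,"z":0,"rx":0,"ry":0,"rz":-1.5,"claw":255},{"x":0,"y":0,"z":0,"rx":0,"ry":0,"rz":-3,"claw":255},{"x":0,"y":0,"z":0,"rx":0,"ry":0,"rz":-4.5,"claw":255},{"x":0,"y":0,"z":0,"rx":0,"ry":0,"rz":-6,"claw":255},{"x":0,"y":0,"z":0,"rx":0,"ry":0,"rz":-7.5,"claw":255},{"x":0,"y":0,"z":0,"rx":0,"ry":0,"rz":-9,"claw":255},{"x":0,"y":0,"z":0,"rx":0,"ry":0,"rz":-10.5,"claw":255},{"x":0,"y":0,"z":0,"rx":0,"ry":0,"rz":-12,"claw":255},{"x":0,"y":0,"z":0,"rx":0,"ry":0,"rz":-13,"claw":255},{"x":0,"y":0,"z":0,"rx":0,"ry":0,"rz":-13.5,"claw":255}])

```text
time_s: 10.0
position: [0.5891, -0.2338, 0.0549]
tcp_rot: [[0.107, 0.994, -0.001], [0.994, -0.107, 0.001], [0.001, -0.001, -1.0]]
force: [-1.5, 1.2, 1.7]
opening: 0.16
grasp_force: 30.0
```

Request:
apply_moves(rows=[{"x":0,"y":0,"z":0,"rx":0,"ry":0,"rz":0,"claw":255},{"x":0,"y":0,"z":0,"rx":0,"ry":0,"rz":0,"claw":255}])

```text
time_s: 10.25
position: [0.5891, -0.2339, 0.0549]
tcp_rot: [[0.11, 0.994, -0.001], [0.994, -0.11, 0.001], [0.001, -0.001, -1.0]]
force: [-1.3, 2.8, 4.5]
opening: 0.157
grasp_force: 30.0
```

Run:
```python
from h import *
plan(*mw(48,-158),.077,-97.15);print(read_state()['moment'])
```

```text
10.25 d [ -0.5   0.4 -22.1] r [-0.01 -0.01  0.14] F [-1.3  2.8  4.5] op 0.157 gf 30.0 pos [ 0.5891 -0.2339  0.0549] q6 -25.5
[ 0.47288324  0.2692254  -0.43379414]
```

Moment is −0.43 N·m, so the knob is at its stop. Releasing, then moving to the keeper handle.

Request:
apply_moves(rows=[{"x":0,"y":0,"z":0,"rx":0,"ry":0,"rz":0,"claw":120},{"x":0,"y":0,"z":0,"rx":0,"ry":0,"rz":0,"claw":120},{"x":0,"y":0,"z":0,"rx":0,"ry":0,"rz":0,"claw":120},{"x":0,"y":0,"z":-50,"rx":0,"ry":0,"rz":0,"claw":120},{"x":0,"y":0,"z":-60,"rx":0,"ry":0,"rz":0,"claw":120},{"x":0,"y":0,"z":-60,"rx":0,"ry":0,"rz":0,"claw":120},{"x":0,"y":0,"z":-60,"rx":0,"ry":0,"rz":0,"claw":120}])

```text
time_s: 11.12
position: [0.5886, -0.2341, 0.1136]
tcp_rot: [[0.108, 0.994, -0.002], [0.994, -0.108, 0.001], [0.001, -0.002, -1.0]]
force: [0.2, -0.0, 0.7]
opening: 0.528
grasp_force: 0.0
```

Run:
```python
from h import *
plan(*mw(38,26),.040,-87.15)
```

```text
11.12 d [179.8 -37.6  73.8] r [-0.02 -0.01 -1.51] F [ 0.2 -0.   0.7] op 0.528 gf 0.0 pos [ 0.5886 -0.2341  0.1136] q6 -25.6
```

Request:
apply_moves(rows=[{"x":60,"y":-13,"z":0,"rx":0,"ry":0,"rz":-1.5,"claw":130},{"x":120,"y":-26,"z":0,"rx":0,"ry":0,"rz":-1.5,"claw":130},{"x":180,"y":-38,"z":0,"rx":0,"ry":0,"rz":-1.5,"claw":130},{"x":180,"y":-38,"z":0,"rx":0,"ry":0,"rz":-1.5,"claw":130},{"x":180,"y":-38,"z":0,"rx":0,"ry":0,"rz":-1.5,"claw":130},{"x":180,"y":-38,"z":0,"rx":0,"ry":0,"rz":-1.5,"claw":130}])

```text
time_s: 11.88
position: [0.5714, -0.053, 0.1143]
tcp_rot: [[-0.047, 0.999, 0.0], [0.999, 0.047, -0.0], [-0.0, 0.0, -1.0]]
force: [1.2, -0.9, 0.2]
opening: 0.496
grasp_force: 0.0
```

Run:
```python
from h import *
plan(*mw(38,26),.040,-87.15)
c=camera_params('wrist');p,d=capture('wrist');cv2.imwrite('pics/w4.png',p[:,:,::-1])
print([proj('wrist',[*mw(*q),.064],c) for q in((38,26),(32,6),(44,46))])
```

```text
11.88 d [ 2.  -1.  74.3] r [ 0.    0.   -0.02] F [ 1.2 -0.9  0.2] op 0.496 gf 0.0 pos [ 0.5714 -0.053   0.1143] q6 -19.1
[(np.float64(318.8335961900186), np.float64(262.1979458058179)), (np.float64(308.13528442654507), np.float64(296.36158493020565)), (np.float64(330.04724997002376), np.float64(226.3886303291544))]
```

View pics/w4.png

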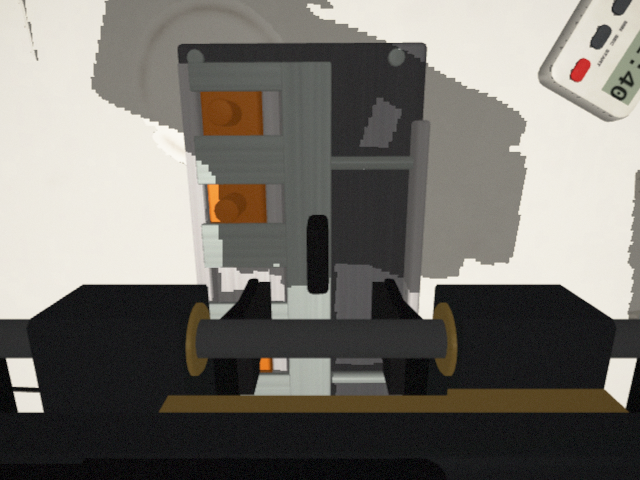

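The handle is at about (317,253), where I expected it. Descending and gripping.

Request:
apply_moves(rows=[{"x":0,"y":0,"z":40,"rx":0,"ry":0,"rz":0,"claw":130},{"x":0,"y":0,"z":73,"rx":0,"ry":0,"rz":0,"claw":130},{"x":0,"y":0,"z":73,"rx":0,"ry":0,"rz":0,"claw":130},{"x":0,"y":0,"z":73,"rx":0,"ry":0,"rz":0,"claw":255},{"x":0,"y":0,"z":73,"rx":0,"ry":0,"rz":0,"claw":255},{"x":0,"y":0,"z":73,"rx":0,"ry":0,"rz":0,"claw":255},{"x":0,"y":0,"z":73,"rx":0,"ry":0,"rz":0,"claw":255},{"x":0,"y":0,"z":73,"rx":0,"ry":0,"rz":0,"claw":255},{"x":0,"y":0,"z":73,"rx":0,"ry":0,"rz":0,"claw":255}])

```text
time_s: 13.05
position: [0.5712, -0.0516, 0.0425]
tcp_rot: [[-0.05, 0.999, 0.0], [0.999, 0.05, -0.0], [-0.0, 0.0, -1.0]]
force: [-1.3, -0.5, 5.5]
opening: 0.138
grasp_force: 30.0
```

Run:
```python
from h import *
plan(*mw(38,26),.040,-87.15)
plan(*mw(86,26),.040,-87.15)
```

```text
13.05 d [ 0.4 -0.8  2.5] r [ 0.  0. -0.] F [-1.3 -0.5  5.5] op 0.138 gf 30.0 pos [ 0.5712 -0.0516  0.0425] q6 -19.1
13.05 d [ 0.5 47.2  2.5] r [ 0.  0. -0.] F [-1.3 -0.5  5.5] op 0.138 gf 30.0 pos [ 0.5712 -0.0516  0.0425] q6 -19.1
```

Request:
apply_moves(rows=[{"x":0,"y":8,"z":0,"rx":0,"ry":0,"rz":0,"claw":255},{"x":0,"y":16,"z":0,"rx":0,"ry":0,"rz":0,"claw":255},{"x":0,"y":24,"z":0,"rx":0,"ry":0,"rz":0,"claw":255},{"x":0,"y":32,"z":0,"rx":0,"ry":0,"rz":0,"claw":255},{"x":0,"y":40,"z":0,"rx":0,"ry":0,"rz":0,"claw":255},{"x":0,"y":46,"z":0,"rx":0,"ry":0,"rz":0,"claw":255},{"x":0,"y":49,"z":0,"rx":0,"ry":0,"rz":0,"claw":255},{"x":0,"y":51,"z":0,"rx":0,"ry":0,"rz":0,"claw":255},{"x":0,"y":51,"z":0,"rx":0,"ry":0,"rz":0,"claw":255}])

```text
time_s: 14.18
position: [0.6174, -0.0491, 0.0424]
tcp_rot: [[-0.051, 0.999, -0.01], [0.999, 0.051, 0.0], [0.001, -0.01, -1.0]]
force: [-11.0, -2.3, 12.2]
opening: 0.134
grasp_force: 30.1
```

Run:
```python
from h import *
plan(*mw(86,26),.040,-87.15)
```

```text
14.18 d [0.3 1.  2.4] r [-0.09 -0.01  0.01] F [-11.   -2.3  12.2] op 0.134 gf 30.1 pos [ 0.6174 -0.0491  0.0424] q6 -17.6
```

Request:
apply_moves(rows=[{"x":0,"y":0,"z":0,"rx":0,"ry":0,"rz":0,"claw":130},{"x":0,"y":0,"z":0,"rx":0,"ry":0,"rz":0,"claw":130},{"x":0,"y":0,"z":0,"rx":0,"ry":0,"rz":0,"claw":130},{"x":0,"y":0,"z":-40,"rx":0,"ry":0,"rz":0,"claw":130},{"x":0,"y":0,"z":-80,"rx":0,"ry":0,"rz":0,"claw":130},{"x":0,"y":0,"z":-80,"rx":0,"ry":0,"rz":0,"claw":130},{"x":0,"y":-98,"z":-80,"rx":0,"ry":0,"rz":0,"claw":140},{"x":0,"y":-98,"z":-80,"rx":0,"ry":0,"rz":0,"claw":140},{"x":0,"y":-98,"z":-80,"rx":0,"ry":0,"rz":0,"claw":140},{"x":0,"y":-98,"z":-80,"rx":0,"ry":0,"rz":0,"claw":140}])

```text
time_s: 15.42
position: [0.5255, -0.0541, 0.1215]
tcp_rot: [[-0.049, 0.999, 0.002], [0.999, 0.049, -0.0], [-0.0, 0.002, -1.0]]
force: [0.1, -0.0, -0.1]
opening: 0.453
grasp_force: 0.0
```

Run:
```python
from h import *
for y in(104,52,-52,-104):plan(*mw(-12,y),.037,-87.15)
c=camera_params('wrist');p,d=capture('wrist');cv2.imwrite('pics/w5.png',p[:,:,::-1])
print([proj('wrist',[*mw(*q),z],c) for q,z in(((86,26),.064),((-12,52),.0545),((-12,104),.0545))])
```

```text
15.43 d [78.8 -5.2 84.5] r [ 0.02  0.   -0.01] F [ 0.1 -0.  -0.1] op 0.453 gf 0.0 pos [ 0.5255 -0.0541  0.1215] q6 -20.8
15.43 d [26.8 -5.2 84.5] r [ 0.02  0.   -0.01] F [ 0.1 -0.  -0.1] op 0.453 gf 0.0 pos [ 0.5255 -0.0541  0.1215] q6 -20.8
15.43 d [-77.2  -5.1  84.5] r [ 0.02  0.   -0.01] F [ 0.1 -0.  -0.1] op 0.453 gf 0.0 pos [ 0.5255 -0.0541  0.1215] q6 -20.8
15.43 d [-129.2   -5.1   84.6] r [ 0.02  0.   -0.01] F [ 0.1 -0.  -0.1] op 0.453 gf 0.0 pos [ 0.5255 -0.0541  0.1215] q6 -20.8
[(np.float64(486.07352095824166), np.float64(260.21297313562303)), (np.float64(311.69445791600145), np.float64(211.33073994164172)), (np.float64(311.1770261160185), np.float64(115.54779702800775))]
```

View pics/w5.png

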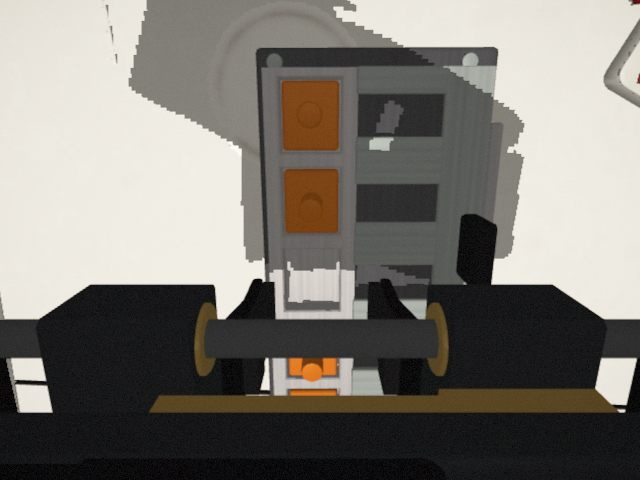

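The keeper is fully back, with the handle's right edge at (495,225). The stubs match prediction: (310,113) and (311,205). First casting: y=104.

Request:
apply_moves(rows=[{"x":60,"y":-4,"z":0,"rx":0,"ry":0,"rz":0,"claw":140},{"x":79,"y":-5,"z":0,"rx":0,"ry":0,"rz":0,"claw":140},{"x":79,"y":-5,"z":0,"rx":0,"ry":0,"rz":0,"claw":140},{"x":79,"y":-5,"z":45,"rx":0,"ry":0,"rz":0,"claw":140},{"x":79,"y":-5,"z":84,"rx":0,"ry":0,"rz":0,"claw":140},{"x":79,"y":-5,"z":84,"rx":0,"ry":0,"rz":0,"claw":140},{"x":79,"y":-5,"z":84,"rx":0,"ry":0,"rz":0,"claw":255},{"x":79,"y":-5,"z":84,"rx":0,"ry":0,"rz":0,"claw":255},{"x":79,"y":-5,"z":84,"rx":0,"ry":0,"rz":0,"claw":255},{"x":79,"y":-5,"z":84,"rx":0,"ry":0,"rz":0,"claw":255}])

```text
time_s: 16.73
position: [0.516, 0.0247, 0.0388]
tcp_rot: [[-0.049, 0.999, 0.002], [0.999, 0.049, -0.0], [-0.001, 0.002, -1.0]]
force: [0.1, -0.1, 5.5]
opening: 0.148
grasp_force: 30.0
```

Request:
apply_moves(rows=[{"x":0,"y":0,"z":0,"rx":0,"ry":0,"rz":0,"claw":255},{"x":0,"y":0,"z":-10,"rx":0,"ry":0,"rz":0,"claw":255},{"x":0,"y":0,"z":-30,"rx":0,"ry":0,"rz":0,"claw":255},{"x":0,"y":0,"z":-70,"rx":0,"ry":0,"rz":0,"claw":255},{"x":0,"y":0,"z":-95,"rx":0,"ry":0,"rz":0,"claw":255},{"x":0,"y":0,"z":-95,"rx":0,"ry":0,"rz":0,"claw":255}])

```text
time_s: 17.48
position: [0.5166, 0.0248, 0.1348]
tcp_rot: [[-0.049, 0.999, 0.005], [0.999, 0.049, -0.001], [-0.001, 0.005, -1.0]]
force: [-0.6, -0.9, -1.9]
opening: 0.147
grasp_force: 30.0
```

```bash
cat >> h.py <<'E'
def tray(name=None):
    p,d=capture('top')
    if name:cv2.imwrite(name,p[:,:,::-1])
    hsv=cv2.cvtColor(p,cv2.COLOR_RGB2HSV);m=cv2.inRange(hsv,(105,150,50),(130,255,255))
    c=max(cv2.findContours(m,0,2)[0],key=cv2.contourArea);b=cv2.boxPoints(cv2.minAreaRect(c))
    T=np.array([ray('top',*q,.015)[:2] for q in b]);o=T.mean(0)
    e=[T[(i+1)%4]-T[i] for i in range(4)];e=max(e,key=lambda v:abs(v[0]));an=np.arctan2(*(e*np.sign(e[0]))[::-1])
    print('tray',o.round(4),np.degrees(an).round(1),'size',[np.linalg.norm(T[1]-T[0]).round(3),np.linalg.norm(T[2]-T[1]).round(3)]);return o,an
def tp(o,an,x,y):
    c,s=np.cos(an),np.sin(an);return o+np.array([c*x-s*y,s*x+c*y])/1e3
E
python3 - <<'E'
from h import *
o,an=tray()
for q in((50,38),(-50,38),(50,-38),(-50,-38)):plan(*tp(o,an,*q),.028,-90+np.degrees(an))
E
```

```text
tray [0.4955 0.3104] -2.8 size [np.float64(0.191), np.float64(0.163)]
17.52 d [319.2  47.3 105.5] r [0.02 0.   0.93] F [-0.2 -0.4 -0.4] op 0.15 gf 30.0 pos [0.5155 0.0249 0.1335] q6 -12.5
17.52 d [328.9 -52.2 105.3] r [0.02 0.   0.93] F [-0.2 -0.4 -0.4] op 0.15 gf 30.0 pos [0.5155 0.0249 0.1335] q6 -12.5
17.52 d [243.5  40.  105.5] r [0.02 0.   0.93] F [-0.2 -0.4 -0.4] op 0.15 gf 30.0 pos [0.5155 0.0249 0.1335] q6 -12.5
17.52 d [253.3 -59.6 105.3] r [0.02 0.   0.93] F [-0.2 -0.4 -0.4] op 0.15 gf 30.0 pos [0.5155 0.0249 0.1335] q6 -12.5
```

Request:
apply_moves(rows=[{"x":60,"y":9,"z":0,"rx":0,"ry":0,"rz":0.9,"claw":255},{"x":120,"y":18,"z":0,"rx":0,"ry":0,"rz":0.9,"claw":255},{"x":180,"y":27,"z":0,"rx":0,"ry":0,"rz":0.9,"claw":255},{"x":240,"y":36,"z":0,"rx":0,"ry":0,"rz":0.9,"claw":255},{"x":290,"y":43,"z":0,"rx":0,"ry":0,"rz":0.9,"claw":255},{"x":319,"y":47,"z":0,"rx":0,"ry":0,"rz":0.9,"claw":255},{"x":319,"y":47,"z":40,"rx":0,"ry":0,"rz":0.9,"claw":255},{"x":319,"y":47,"z":80,"rx":0,"ry":0,"rz":0.9,"claw":255},{"x":319,"y":47,"z":97,"rx":0,"ry":0,"rz":0.9,"claw":255},{"x":319,"y":47,"z":97,"rx":0,"ry":0,"rz":0.9,"claw":255}])

```text
time_s: 18.77
position: [0.5451, 0.345, 0.0336]
tcp_rot: [[0.045, 0.999, -0.004], [0.999, -0.045, -0.002], [-0.002, -0.004, -1.0]]
force: [-0.2, -0.1, 0.0]
opening: 0.162
grasp_force: 3.0
```

Run:
```python
from h import *
o,an=tray()
plan(*tp(o,an,50,38),.030,-90+np.degrees(an))
```

```text
tray [0.4952 0.3106] -3.2 size [np.float64(0.191), np.float64(0.161)]
18.82 d [0.2 0.8 5.3] r [-0.01  0.    0.11] F [ 0.6 -0.1 -0.3] op 0.159 gf 3.0 pos [0.5464 0.3456 0.0353] q6 25.0
```

The grip has slackened to 3 N, right over the spot, so I'll lower, release and check.

Request:
apply_moves(rows=[{"x":0,"y":0,"z":4,"rx":0,"ry":0,"rz":0,"claw":255},{"x":0,"y":0,"z":4,"rx":0,"ry":0,"rz":0,"claw":255},{"x":0,"y":0,"z":4,"rx":0,"ry":0,"rz":0,"claw":150},{"x":0,"y":0,"z":4,"rx":0,"ry":0,"rz":0,"claw":150},{"x":0,"y":0,"z":4,"rx":0,"ry":0,"rz":0,"claw":150},{"x":0,"y":0,"z":-40,"rx":0,"ry":0,"rz":0,"claw":150},{"x":0,"y":0,"z":-90,"rx":0,"ry":0,"rz":0,"claw":150},{"x":0,"y":0,"z":-90,"rx":0,"ry":0,"rz":0,"claw":150},{"x":0,"y":0,"z":-90,"rx":0,"ry":0,"rz":0,"claw":150}])

```text
time_s: 19.95
position: [0.546, 0.3456, 0.1256]
tcp_rot: [[0.045, 0.999, -0.001], [0.999, -0.045, -0.0], [-0.0, -0.001, -1.0]]
force: [-0.8, -0.3, -0.2]
opening: 0.412
grasp_force: 0.0
```

```bash
cat >> h.py <<'E'
def amber():
    p,d=capture('top');hsv=cv2.cvtColor(p,cv2.COLOR_RGB2HSV);m=cv2.inRange(hsv,(5,130,60),(22,255,255))
    n,l,st,ce=cv2.connectedComponentsWithStats(m)
    for i in range(1,n):
        if st[i,4]>25:
            u,v=ce[i];print('amber',ce[i].round(),'area',st[i,4],ray('top',u,v,.028)[:2].round(3),'maxz',end=' ')
            c=camera_params('top');vv,uu=np.where(l==i);Z=d[vv,uu]
            P=(np.array(c['orientation'])@np.stack([(uu-c['cx'])/c['fx']*Z,-(vv-c['cy'])/c['fy']*Z,-Z])).T+c['xyz'];print(P[:,2].max().round(3),np.median(P[:,2]).round(3))
E
python3 - <<'E'
from h import *
amber();tray()
plan(*mw(-12,52),.037,-87.15)
E
```

```text
amber [146. 262.] area 251 [0.547 0.342] maxz 0.05 0.018
amber [360. 265.] area 280 [ 0.524 -0.131] maxz 0.06 0.027
amber [383. 263.] area 275 [ 0.526 -0.183] maxz 1.367 0.027
amber [313. 269.] area 268 [ 0.518 -0.027] maxz 1.367 0.028
tray [0.4953 0.3108] -3.3 size [np.float64(0.191), np.float64(0.162)]
20.05 d [-373.6   -9.1   87.8] r [-0.03  0.01 -0.91] F [-0.5  0.1 -0.2] op 0.416 gf 0.0 pos [0.5453 0.3453 0.1242] q6 25.0
```

Casting 1 is standing in the tray, with its foot top at 0.018. Second: y=52.

Request:
apply_moves(rows=[{"x":-60,"y":-2,"z":0,"rx":0,"ry":0,"rz":-0.9,"claw":140},{"x":-120,"y":-4,"z":0,"rx":0,"ry":0,"rz":-0.9,"claw":140},{"x":-180,"y":-5,"z":0,"rx":0,"ry":0,"rz":-0.9,"claw":140},{"x":-240,"y":-7,"z":0,"rx":0,"ry":0,"rz":-0.9,"claw":140},{"x":-300,"y":-8,"z":0,"rx":0,"ry":0,"rz":-0.9,"claw":140},{"x":-355,"y":-9,"z":0,"rx":0,"ry":0,"rz":-0.9,"claw":140},{"x":-374,"y":-9,"z":0,"rx":0,"ry":0,"rz":-0.9,"claw":140},{"x":-374,"y":-9,"z":0,"rx":0,"ry":0,"rz":-0.9,"claw":140},{"x":-374,"y":-9,"z":0,"rx":0,"ry":0,"rz":-0.9,"claw":140}])

```text
time_s: 21.18
position: [0.5202, -0.0259, 0.1253]
tcp_rot: [[-0.05, 0.999, -0.001], [0.999, 0.05, 0.001], [0.001, -0.001, -1.0]]
force: [0.8, 0.3, -0.6]
opening: 0.452
grasp_force: 0.0
```

Run:
```python
from h import *
plan(*mw(-12,52),.037,-87.15)
```

```text
21.18 d [-1.8 -1.1 88.3] r [-0.01 -0.01  0.  ] F [ 0.8  0.3 -0.6] op 0.452 gf 0.0 pos [ 0.5202 -0.0259  0.1253] q6 -18.1
```

Request:
apply_moves(rows=[{"x":-1,"y":-1,"z":45,"rx":0,"ry":0,"rz":0,"claw":140},{"x":-1,"y":-1,"z":86,"rx":0,"ry":0,"rz":0,"claw":140},{"x":-1,"y":-1,"z":86,"rx":0,"ry":0,"rz":0,"claw":140},{"x":-1,"y":-1,"z":86,"rx":0,"ry":0,"rz":0,"claw":255},{"x":-1,"y":-1,"z":86,"rx":0,"ry":0,"rz":0,"claw":255},{"x":-1,"y":-1,"z":86,"rx":0,"ry":0,"rz":0,"claw":255},{"x":-1,"y":-1,"z":86,"rx":0,"ry":0,"rz":0,"claw":255},{"x":-1,"y":-1,"z":86,"rx":0,"ry":0,"rz":0,"claw":255}])

```text
time_s: 22.18
position: [0.5196, -0.0285, 0.0408]
tcp_rot: [[-0.049, 0.999, 0.0], [0.999, 0.049, -0.0], [-0.0, 0.0, -1.0]]
force: [-1.8, -0.1, 6.4]
opening: 0.149
grasp_force: 30.0
```

Request:
apply_moves(rows=[{"x":0,"y":0,"z":0,"rx":0,"ry":0,"rz":0,"claw":255},{"x":0,"y":0,"z":-10,"rx":0,"ry":0,"rz":0,"claw":255},{"x":0,"y":0,"z":-30,"rx":0,"ry":0,"rz":0,"claw":255},{"x":0,"y":0,"z":-70,"rx":0,"ry":0,"rz":0,"claw":255},{"x":0,"y":0,"z":-95,"rx":0,"ry":0,"rz":0,"claw":255},{"x":0,"y":0,"z":-95,"rx":0,"ry":0,"rz":0,"claw":255}])

```text
time_s: 22.92
position: [0.5214, -0.029, 0.137]
tcp_rot: [[-0.049, 0.999, 0.006], [0.999, 0.049, -0.002], [-0.002, 0.006, -1.0]]
force: [0.1, 0.4, -0.9]
opening: 0.148
grasp_force: 30.0
```

Run:
```python
from h import *
o,an=tray();plan(*tp(o,an,-50,38),.030,-90+np.degrees(an))
```

```text
tray [0.472  0.2871] -2.1 size [np.float64(0.188), np.float64(0.163)]
22.98 d [360.  -79.5 105.2] r [0.02 0.01 0.82] F [ 0.2  0.7 -0.8] op 0.147 gf 30.0 pos [ 0.5203 -0.0287  0.1357] q6 -18.3
```

The tray has been knocked about (−23, −23) mm. I'll use its new pose and re-measure on arrival.

Request:
apply_moves(rows=[{"x":60,"y":-13,"z":0,"rx":0,"ry":0,"rz":0.8,"claw":255},{"x":120,"y":-27,"z":0,"rx":0,"ry":0,"rz":0.8,"claw":255},{"x":180,"y":-40,"z":0,"rx":0,"ry":0,"rz":0.8,"claw":255},{"x":240,"y":-53,"z":0,"rx":0,"ry":0,"rz":0.8,"claw":255},{"x":300,"y":-66,"z":0,"rx":0,"ry":0,"rz":0.8,"claw":255},{"x":345,"y":-76,"z":0,"rx":0,"ry":0,"rz":0.8,"claw":255},{"x":360,"y":-79,"z":0,"rx":0,"ry":0,"rz":0.8,"claw":255},{"x":360,"y":-79,"z":0,"rx":0,"ry":0,"rz":0.8,"claw":255},{"x":360,"y":-79,"z":0,"rx":0,"ry":0,"rz":0.8,"claw":255}])

```text
time_s: 24.1
position: [0.4233, 0.3257, 0.1342]
tcp_rot: [[0.036, 0.999, -0.001], [0.999, -0.036, -0.001], [-0.001, -0.001, -1.0]]
force: [0.3, -0.4, 0.0]
opening: 0.145
grasp_force: 30.0
```

Run:
```python
from h import *
amber();o,an=tray('pics/top2.png');plan(*tp(o,an,-50,38),.032,-90+np.degrees(an))
```

```text
amber [360. 265.] area 279 [ 0.524 -0.131] maxz 0.058 0.027
amber [383. 263.] area 275 [ 0.526 -0.182] maxz 1.367 0.028
amber [156. 271.] area 246 [0.524 0.318] maxz 1.367 0.018
amber [145. 318.] area 100 [0.424 0.341] maxz 1.367 0.121
tray [0.4721 0.2839] -1.4 size [np.float64(0.188), np.float64(0.158)]
24.2 d [ -2.5  -0.4 102.6] r [-0.01  0.01 -0.12] F [ 0.5  0.1 -1. ] op 0.144 gf 30.0 pos [0.4236 0.3257 0.1345] q6 27.7
```

View pics/top2.png

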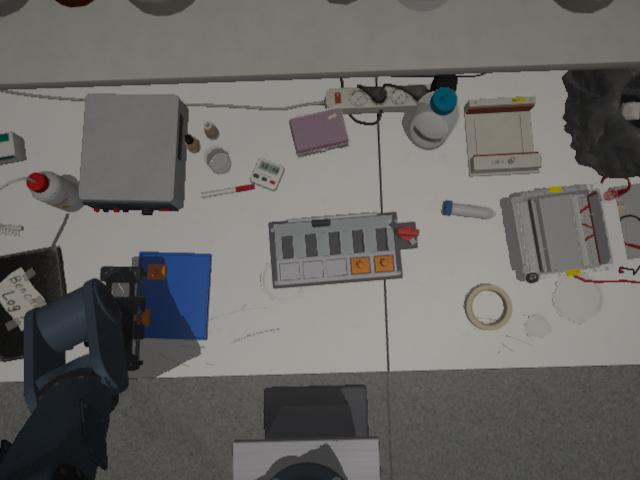

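The picture shows the tray at (175,297) with casting 1 standing in it at (156,271). The held casting is over free floor at (145,318). Lowering.

Request:
apply_moves(rows=[{"x":-2,"y":0,"z":45,"rx":0,"ry":0,"rz":0,"claw":255},{"x":-2,"y":0,"z":85,"rx":0,"ry":0,"rz":0,"claw":255},{"x":-2,"y":0,"z":100,"rx":0,"ry":0,"rz":0,"claw":255},{"x":-2,"y":0,"z":102,"rx":0,"ry":0,"rz":0,"claw":255},{"x":-2,"y":0,"z":102,"rx":0,"ry":0,"rz":0,"claw":150},{"x":-2,"y":0,"z":102,"rx":0,"ry":0,"rz":0,"claw":150},{"x":-2,"y":0,"z":102,"rx":0,"ry":0,"rz":0,"claw":150},{"x":-2,"y":0,"z":102,"rx":0,"ry":0,"rz":0,"claw":150},{"x":-2,"y":0,"z":50,"rx":0,"ry":0,"rz":0,"claw":150},{"x":-2,"y":0,"z":8,"rx":0,"ry":0,"rz":0,"claw":150}])

```text
time_s: 25.45
position: [0.4229, 0.3252, 0.1277]
tcp_rot: [[0.035, 0.999, -0.001], [0.999, -0.035, -0.0], [-0.0, -0.001, -1.0]]
force: [0.6, 1.1, 0.1]
opening: 0.412
grasp_force: 0.0
```

Run:
```python
from h import *
plan(*mw(-12,-52),.037,-87.15)
```

```text
25.45 d [-452.9  117.2   90.8] r [-0.01  0.   -0.81] F [0.6 1.1 0.1] op 0.412 gf 0.0 pos [0.4229 0.3252 0.1277] q6 27.5
```

Request:
apply_moves(rows=[{"x":-60,"y":16,"z":0,"rx":0,"ry":0,"rz":-0.8,"claw":140},{"x":-120,"y":31,"z":0,"rx":0,"ry":0,"rz":-0.8,"claw":140},{"x":-180,"y":47,"z":0,"rx":0,"ry":0,"rz":-0.8,"claw":140},{"x":-240,"y":62,"z":0,"rx":0,"ry":0,"rz":-0.8,"claw":140},{"x":-300,"y":78,"z":0,"rx":0,"ry":0,"rz":-0.8,"claw":140},{"x":-360,"y":93,"z":0,"rx":0,"ry":0,"rz":-0.8,"claw":140},{"x":-420,"y":109,"z":0,"rx":0,"ry":0,"rz":-0.8,"claw":140},{"x":-453,"y":117,"z":0,"rx":0,"ry":0,"rz":-0.8,"claw":140},{"x":-453,"y":117,"z":0,"rx":0,"ry":0,"rz":-0.8,"claw":140},{"x":-453,"y":117,"z":0,"rx":0,"ry":0,"rz":-0.8,"claw":140}])

```text
time_s: 26.7
position: [0.5234, -0.1306, 0.1266]
tcp_rot: [[-0.049, 0.999, -0.001], [0.999, 0.049, 0.001], [0.001, -0.001, -1.0]]
force: [0.1, 0.1, -0.1]
opening: 0.449
grasp_force: 0.0
```

Run:
```python
from h import *
amber();tray();plan(*mw(-12,-52),.037,-87.15)
```

```text
amber [479. 110.] area 32 [ 0.866 -0.412] maxz 0.051 0.035
amber [156. 271.] area 258 [0.525 0.318] maxz 1.367 0.018
amber [153. 316.] area 236 [0.426 0.324] maxz 0.81 0.018
tray [0.4721 0.2868] -2.5 size [np.float64(0.189), np.float64(0.163)]
26.8 d [-1.7  0.8 89.7] r [-0.01 -0.01  0.01] F [-0.1  0.4 -0.1] op 0.452 gf 0.0 pos [ 0.5235 -0.1299  0.1267] q6 -28.7
```

Request:
apply_moves(rows=[{"x":-1,"y":1,"z":45,"rx":0,"ry":0,"rz":0,"claw":140},{"x":-1,"y":1,"z":87,"rx":0,"ry":0,"rz":0,"claw":140},{"x":-1,"y":1,"z":87,"rx":0,"ry":0,"rz":0,"claw":140},{"x":-1,"y":1,"z":87,"rx":0,"ry":0,"rz":0,"claw":255},{"x":-1,"y":1,"z":87,"rx":0,"ry":0,"rz":0,"claw":255},{"x":-1,"y":1,"z":87,"rx":0,"ry":0,"rz":0,"claw":255},{"x":-1,"y":1,"z":87,"rx":0,"ry":0,"rz":0,"claw":255},{"x":-1,"y":1,"z":87,"rx":0,"ry":0,"rz":0,"claw":255}])

```text
time_s: 27.8
position: [0.5251, -0.1327, 0.0409]
tcp_rot: [[-0.049, 0.999, -0.0], [0.999, 0.049, -0.0], [-0.0, -0.0, -1.0]]
force: [-2.2, -0.2, 6.3]
opening: 0.151
grasp_force: 30.0
```

Request:
apply_moves(rows=[{"x":0,"y":0,"z":0,"rx":0,"ry":0,"rz":0,"claw":255},{"x":0,"y":0,"z":-10,"rx":0,"ry":0,"rz":0,"claw":255},{"x":0,"y":0,"z":-30,"rx":0,"ry":0,"rz":0,"claw":255},{"x":0,"y":0,"z":-70,"rx":0,"ry":0,"rz":0,"claw":255},{"x":0,"y":0,"z":-95,"rx":0,"ry":0,"rz":0,"claw":255},{"x":0,"y":0,"z":-95,"rx":0,"ry":0,"rz":0,"claw":255}])

```text
time_s: 28.55
position: [0.5271, -0.1332, 0.1371]
tcp_rot: [[-0.049, 0.999, 0.005], [0.999, 0.049, -0.002], [-0.003, 0.005, -1.0]]
force: [0.1, -0.4, 0.7]
opening: 0.142
grasp_force: 30.0
```

Run:
```python
from h import *
o,an=tray();plan(*tp(o,an,50,-38),.032,-90+np.degrees(an))
```

```text
tray [0.4726 0.287 ] -1.7 size [np.float64(0.187), np.float64(0.164)]
28.6 d [380.1  13.8 103.3] r [0.02 0.01 0.76] F [-0.2  0.3 -1.3] op 0.15 gf 30.0 pos [ 0.526  -0.1327  0.1357] q6 -28.8
```

Request:
apply_moves(rows=[{"x":60,"y":2,"z":0,"rx":0,"ry":0,"rz":0.8,"claw":255},{"x":120,"y":4,"z":0,"rx":0,"ry":0,"rz":0.8,"claw":255},{"x":180,"y":6,"z":0,"rx":0,"ry":0,"rz":0.8,"claw":255},{"x":240,"y":8,"z":0,"rx":0,"ry":0,"rz":0.8,"claw":255},{"x":300,"y":11,"z":0,"rx":0,"ry":0,"rz":0.8,"claw":255},{"x":355,"y":13,"z":0,"rx":0,"ry":0,"rz":0.8,"claw":255},{"x":380,"y":14,"z":0,"rx":0,"ry":0,"rz":0.8,"claw":255},{"x":380,"y":14,"z":0,"rx":0,"ry":0,"rz":0.8,"claw":255},{"x":380,"y":14,"z":0,"rx":0,"ry":0,"rz":0.8,"claw":255}])

```text
time_s: 29.72
position: [0.5199, 0.2468, 0.1337]
tcp_rot: [[0.035, 0.999, -0.002], [0.999, -0.035, -0.001], [-0.001, -0.002, -1.0]]
force: [0.4, -0.2, -0.8]
opening: 0.144
grasp_force: 30.0
```

Run:
```python
from h import *
amber();o,an=tray();o=np.array([.4724,.287]);an=np.radians(-2);plan(*tp(o,an,50,-38),.032,-90+np.degrees(an))
```

```text
amber [383. 263.] area 273 [ 0.526 -0.183] maxz 0.058 0.028
amber [185. 268.] area 58 [0.531 0.253] maxz 0.217 0.12
tray [0.5043 0.2499] -7.0 size [np.float64(0.116), np.float64(0.019)]
29.82 d [  1.1   0.7 102.2] r [-0.01  0.01 -0.01] F [ 0.7 -0.4 -0.1] op 0.147 gf 30.0 pos [0.5205 0.2463 0.1342] q6 16.3
```

Request:
apply_moves(rows=[{"x":0,"y":0,"z":45,"rx":0,"ry":0,"rz":0,"claw":255},{"x":0,"y":0,"z":85,"rx":0,"ry":0,"rz":0,"claw":255},{"x":0,"y":0,"z":100,"rx":0,"ry":0,"rz":0,"claw":255},{"x":0,"y":0,"z":102,"rx":0,"ry":0,"rz":0,"claw":255},{"x":0,"y":0,"z":102,"rx":0,"ry":0,"rz":0,"claw":150},{"x":0,"y":0,"z":102,"rx":0,"ry":0,"rz":0,"claw":150},{"x":0,"y":0,"z":102,"rx":0,"ry":0,"rz":0,"claw":150},{"x":0,"y":0,"z":102,"rx":0,"ry":0,"rz":0,"claw":150},{"x":0,"y":0,"z":50,"rx":0,"ry":0,"rz":0,"claw":150},{"x":0,"y":0,"z":8,"rx":0,"ry":0,"rz":0,"claw":150}])

```text
time_s: 31.08
position: [0.5206, 0.2478, 0.1278]
tcp_rot: [[0.035, 0.999, -0.0], [0.999, -0.035, -0.0], [-0.0, -0.0, -1.0]]
force: [0.1, 0.1, 0.6]
opening: 0.411
grasp_force: 0.0
```

Run:
```python
from h import *
plan(*mw(-12,-104),.037,-87.15)
```

```text
31.07 d [-430.7   21.2   90.8] r [-0.   0.  -0.8] F [0.1 0.1 0.6] op 0.411 gf 0.0 pos [0.5206 0.2478 0.1278] q6 16.3
```

Request:
apply_moves(rows=[{"x":-60,"y":3,"z":0,"rx":0,"ry":0,"rz":-0.8,"claw":140},{"x":-120,"y":6,"z":0,"rx":0,"ry":0,"rz":-0.8,"claw":140},{"x":-180,"y":9,"z":0,"rx":0,"ry":0,"rz":-0.8,"claw":140},{"x":-240,"y":12,"z":0,"rx":0,"ry":0,"rz":-0.8,"claw":140},{"x":-300,"y":15,"z":0,"rx":0,"ry":0,"rz":-0.8,"claw":140},{"x":-360,"y":18,"z":0,"rx":0,"ry":0,"rz":-0.8,"claw":140},{"x":-415,"y":21,"z":0,"rx":0,"ry":0,"rz":-0.8,"claw":140},{"x":-431,"y":21,"z":0,"rx":0,"ry":0,"rz":-0.8,"claw":140},{"x":-431,"y":21,"z":0,"rx":0,"ry":0,"rz":-0.8,"claw":140},{"x":-431,"y":21,"z":0,"rx":0,"ry":0,"rz":-0.8,"claw":140}])

```text
time_s: 32.33
position: [0.5261, -0.1818, 0.1266]
tcp_rot: [[-0.05, 0.999, -0.001], [0.999, 0.05, 0.001], [0.001, -0.001, -1.0]]
force: [0.8, -0.1, 0.2]
opening: 0.452
grasp_force: 0.0
```

Run:
```python
from h import *
amber();tray();plan(*mw(-12,-104),.037,-87.15)
```

```text
amber [156. 271.] area 257 [0.525 0.318] maxz 1.367 0.018
amber [189. 272.] area 252 [0.521 0.246] maxz 0.048 0.018
amber [154. 317.] area 262 [0.425 0.322] maxz 0.049 0.018
tray [0.4722 0.2869] -2.4 size [np.float64(0.189), np.float64(0.163)]
32.42 d [-1.9  0.4 89.7] r [-0.01 -0.01  0.02] F [-0.1  0.1  0.1] op 0.448 gf 0.0 pos [ 0.5264 -0.1817  0.1267] q6 -33.5
```

Request:
apply_moves(rows=[{"x":-1,"y":0,"z":45,"rx":0,"ry":0,"rz":0,"claw":140},{"x":-1,"y":0,"z":87,"rx":0,"ry":0,"rz":0,"claw":140},{"x":-1,"y":0,"z":87,"rx":0,"ry":0,"rz":0,"claw":140},{"x":-1,"y":0,"z":87,"rx":0,"ry":0,"rz":0,"claw":255},{"x":-1,"y":0,"z":87,"rx":0,"ry":0,"rz":0,"claw":255},{"x":-1,"y":0,"z":87,"rx":0,"ry":0,"rz":0,"claw":255},{"x":-1,"y":0,"z":87,"rx":0,"ry":0,"rz":0,"claw":255},{"x":-1,"y":0,"z":87,"rx":0,"ry":0,"rz":0,"claw":255}])

```text
time_s: 33.42
position: [0.5274, -0.1851, 0.041]
tcp_rot: [[-0.049, 0.999, 0.002], [0.999, 0.049, -0.001], [-0.001, 0.002, -1.0]]
force: [-0.6, 0.5, 5.7]
opening: 0.148
grasp_force: 30.0
```

Request:
apply_moves(rows=[{"x":0,"y":0,"z":0,"rx":0,"ry":0,"rz":0,"claw":255},{"x":0,"y":0,"z":-10,"rx":0,"ry":0,"rz":0,"claw":255},{"x":0,"y":0,"z":-30,"rx":0,"ry":0,"rz":0,"claw":255},{"x":0,"y":0,"z":-70,"rx":0,"ry":0,"rz":0,"claw":255},{"x":0,"y":0,"z":-95,"rx":0,"ry":0,"rz":0,"claw":255},{"x":0,"y":0,"z":-95,"rx":0,"ry":0,"rz":0,"claw":255}])

```text
time_s: 34.17
position: [0.5281, -0.1855, 0.1369]
tcp_rot: [[-0.049, 0.999, 0.004], [0.999, 0.049, -0.003], [-0.003, 0.004, -1.0]]
force: [0.1, 0.6, 0.4]
opening: 0.147
grasp_force: 30.0
```

Run:
```python
from h import *
o,an=tray();plan(*tp(o,an,-48,-38),.032,-90+np.degrees(an))
```

```text
tray [0.4722 0.2868] -2.4 size [np.float64(0.189), np.float64(0.163)]
34.23 d [440.5 -83.  102.9] r [0.01 0.01 0.87] F [0.  0.  0.3] op 0.147 gf 30.0 pos [ 0.527  -0.185   0.1355] q6 -33.6
```

Request:
apply_moves(rows=[{"x":60,"y":-11,"z":0,"rx":0,"ry":0,"rz":0.8,"claw":255},{"x":120,"y":-23,"z":0,"rx":0,"ry":0,"rz":0.8,"claw":255},{"x":180,"y":-34,"z":0,"rx":0,"ry":0,"rz":0.8,"claw":255},{"x":240,"y":-45,"z":0,"rx":0,"ry":0,"rz":0.8,"claw":255},{"x":300,"y":-56,"z":0,"rx":0,"ry":0,"rz":0.8,"claw":255},{"x":360,"y":-68,"z":0,"rx":0,"ry":0,"rz":0.8,"claw":255},{"x":415,"y":-78,"z":0,"rx":0,"ry":0,"rz":0.8,"claw":255},{"x":440,"y":-83,"z":0,"rx":0,"ry":0,"rz":0.8,"claw":255},{"x":440,"y":-83,"z":0,"rx":0,"ry":0,"rz":0.8,"claw":255},{"x":440,"y":-83,"z":0,"rx":0,"ry":0,"rz":0.8,"claw":255}])

```text
time_s: 35.48
position: [0.4218, 0.2498, 0.1338]
tcp_rot: [[0.035, 0.999, -0.002], [0.999, -0.035, -0.001], [-0.001, -0.002, -1.0]]
force: [0.4, -0.2, -1.1]
opening: 0.147
grasp_force: 30.0
```

Run:
```python
from h import *
amber();o=np.array([.4722,.2868]);an=np.radians(-2.4);plan(*tp(o,an,-48,-38),.032,-90+np.degrees(an))
```

```text
amber [156. 265.] area 28 [0.54  0.319] maxz 0.022 0.017
amber [190. 271.] area 195 [0.522 0.242] maxz 1.367 0.018
amber [183. 317.] area 59 [0.422 0.258] maxz 0.219 0.12
35.52 d [  1.4   0.7 102.1] r [-0.01  0.01  0.06] F [-0.2 -0.  -1.1] op 0.142 gf 30.0 pos [0.4221 0.2496 0.1341] q6 19.6
```

Request:
apply_moves(rows=[{"x":0,"y":0,"z":45,"rx":0,"ry":0,"rz":0,"claw":255},{"x":0,"y":0,"z":85,"rx":0,"ry":0,"rz":0,"claw":255},{"x":0,"y":0,"z":100,"rx":0,"ry":0,"rz":0,"claw":255},{"x":0,"y":0,"z":102,"rx":0,"ry":0,"rz":0,"claw":255},{"x":0,"y":0,"z":102,"rx":0,"ry":0,"rz":0,"claw":150},{"x":0,"y":0,"z":102,"rx":0,"ry":0,"rz":0,"claw":150},{"x":0,"y":0,"z":102,"rx":0,"ry":0,"rz":0,"claw":150},{"x":0,"y":0,"z":102,"rx":0,"ry":0,"rz":0,"claw":150},{"x":0,"y":0,"z":50,"rx":0,"ry":0,"rz":0,"claw":150},{"x":0,"y":0,"z":8,"rx":0,"ry":0,"rz":0,"claw":150}])

```text
time_s: 36.78
position: [0.4221, 0.2506, 0.1276]
tcp_rot: [[0.035, 0.999, -0.001], [0.999, -0.035, -0.0], [-0.0, -0.001, -1.0]]
force: [0.7, 1.4, 1.2]
opening: 0.412
grasp_force: 0.0
```

Run:
```python
from h import *
plan(*mw(86,26),.040,-87.15)
```

```text
36.77 d [-292.4  206.6   87.5] r [-0.01  0.   -0.81] F [0.7 1.4 1.2] op 0.412 gf 0.0 pos [0.4221 0.2506 0.1276] q6 19.6
```

Request:
apply_moves(rows=[{"x":-50,"y":35,"z":0,"rx":0,"ry":0,"rz":-0.8,"claw":130},{"x":-100,"y":70,"z":0,"rx":0,"ry":0,"rz":-0.8,"claw":130},{"x":-150,"y":105,"z":0,"rx":0,"ry":0,"rz":-0.8,"claw":130},{"x":-200,"y":140,"z":0,"rx":0,"ry":0,"rz":-0.8,"claw":130},{"x":-250,"y":175,"z":0,"rx":0,"ry":0,"rz":-0.8,"claw":130},{"x":-292,"y":207,"z":0,"rx":0,"ry":0,"rz":-0.8,"claw":130},{"x":-292,"y":207,"z":0,"rx":0,"ry":0,"rz":-0.8,"claw":130},{"x":-292,"y":207,"z":0,"rx":0,"ry":0,"rz":-0.8,"claw":130},{"x":-292,"y":207,"z":0,"rx":0,"ry":0,"rz":-0.8,"claw":130}])

```text
time_s: 37.9
position: [0.6177, -0.0467, 0.1265]
tcp_rot: [[-0.051, 0.999, -0.002], [0.999, 0.051, 0.001], [0.001, -0.002, -1.0]]
force: [1.2, 0.6, 0.0]
opening: 0.49
grasp_force: 0.0
```

Run:
```python
from h import *
amber();tray('pics/top3.png');plan(*mw(86,26),.040,-87.15)
```

```text
amber [156. 271.] area 259 [0.525 0.318] maxz 1.367 0.018
amber [189. 272.] area 252 [0.521 0.246] maxz 0.047 0.018
tray [0.5082 0.2831] -3.8 size [np.float64(0.116), np.float64(0.162)]
38.0 d [-1.9  0.1 86.8] r [-0.01 -0.    0.01] F [-0.6  0.1  0.8] op 0.49 gf 0.0 pos [ 0.6182 -0.0469  0.1268] q6 -17.6
```

View pics/top3.png

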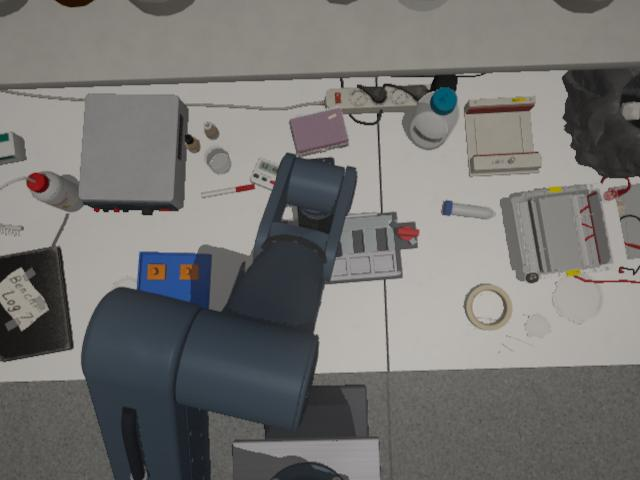

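This shows two castings in the tray at (156,271) and (189,272), with the arm hiding the other two. I'll check those once the arm is at the knob, but before turning it. Next I grip the handle.

Request:
apply_moves(rows=[{"x":-1,"y":0,"z":45,"rx":0,"ry":0,"rz":0,"claw":130},{"x":-1,"y":0,"z":85,"rx":0,"ry":0,"rz":0,"claw":130},{"x":-1,"y":0,"z":85,"rx":0,"ry":0,"rz":0,"claw":130},{"x":-1,"y":0,"z":85,"rx":0,"ry":0,"rz":0,"claw":255},{"x":-1,"y":0,"z":85,"rx":0,"ry":0,"rz":0,"claw":255},{"x":-1,"y":0,"z":85,"rx":0,"ry":0,"rz":0,"claw":255},{"x":-1,"y":0,"z":85,"rx":0,"ry":0,"rz":0,"claw":255},{"x":-1,"y":0,"z":85,"rx":0,"ry":0,"rz":0,"claw":255},{"x":-1,"y":0,"z":85,"rx":0,"ry":0,"rz":0,"claw":255}])

```text
time_s: 39.12
position: [0.6174, -0.0495, 0.0426]
tcp_rot: [[-0.05, 0.999, -0.003], [0.999, 0.05, -0.0], [0.0, -0.003, -1.0]]
force: [-4.5, -1.0, 5.1]
opening: 0.133
grasp_force: 30.0
```

Request:
apply_moves(rows=[{"x":0,"y":-8,"z":0,"rx":0,"ry":0,"rz":0,"claw":255},{"x":0,"y":-16,"z":0,"rx":0,"ry":0,"rz":0,"claw":255},{"x":0,"y":-24,"z":0,"rx":0,"ry":0,"rz":0,"claw":255},{"x":0,"y":-32,"z":0,"rx":0,"ry":0,"rz":0,"claw":255},{"x":0,"y":-40,"z":0,"rx":0,"ry":0,"rz":0,"claw":255},{"x":0,"y":-46,"z":0,"rx":0,"ry":0,"rz":0,"claw":255},{"x":0,"y":-49,"z":0,"rx":0,"ry":0,"rz":0,"claw":255},{"x":0,"y":-51,"z":0,"rx":0,"ry":0,"rz":0,"claw":255},{"x":0,"y":-51,"z":0,"rx":0,"ry":0,"rz":0,"claw":255}])

```text
time_s: 40.25
position: [0.5694, -0.052, 0.0426]
tcp_rot: [[-0.049, 0.999, 0.003], [0.999, 0.049, -0.001], [-0.001, 0.003, -1.0]]
force: [3.4, 3.3, 6.6]
opening: 0.134
grasp_force: 30.0
```

Run:
```python
from h import *
plan(*mw(38,26),.040,-87.15)
```

```text
40.25 d [0.8 1.  2.6] r [ 0.03  0.01 -0.01] F [3.4 3.3 6.6] op 0.134 gf 30.0 pos [ 0.5694 -0.052   0.0426] q6 -19.3
```

Request:
apply_moves(rows=[{"x":0,"y":-2,"z":0,"rx":0,"ry":0,"rz":0,"claw":255},{"x":0,"y":-2,"z":0,"rx":0,"ry":0,"rz":0,"claw":255},{"x":0,"y":-2,"z":0,"rx":0,"ry":0,"rz":0,"claw":255}])

```text
time_s: 40.62
position: [0.5694, -0.052, 0.0426]
tcp_rot: [[-0.048, 0.999, 0.007], [0.999, 0.048, -0.001], [-0.001, 0.007, -1.0]]
force: [6.7, 3.2, 3.6]
opening: 0.132
grasp_force: 30.1
```

Position is unchanged and the force rose, so the keeper is at its home stop. I'll release and go to the knob at a = −97.15.

Request:
apply_moves(rows=[{"x":0,"y":2,"z":0,"rx":0,"ry":0,"rz":0,"claw":130},{"x":0,"y":2,"z":0,"rx":0,"ry":0,"rz":0,"claw":130},{"x":0,"y":2,"z":0,"rx":0,"ry":0,"rz":0,"claw":130},{"x":0,"y":2,"z":-40,"rx":0,"ry":0,"rz":0,"claw":130},{"x":0,"y":2,"z":-75,"rx":0,"ry":0,"rz":0,"claw":130},{"x":0,"y":2,"z":-75,"rx":0,"ry":0,"rz":0,"claw":130},{"x":0,"y":2,"z":-75,"rx":0,"ry":0,"rz":0,"claw":130}])

```text
time_s: 41.5
position: [0.5671, -0.0517, 0.116]
tcp_rot: [[-0.049, 0.999, -0.002], [0.999, 0.049, 0.0], [0.0, -0.002, -1.0]]
force: [-0.7, 0.4, 0.4]
opening: 0.491
grasp_force: 0.0
```

Run:
```python
from h import *
plan(*mw(48,-158),.055,-97.15)
```

```text
41.5 d [-183.6   13.5   60.9] r [-0.02 -0.    1.66] F [-0.7  0.4  0.4] op 0.491 gf 0.0 pos [ 0.5671 -0.0517  0.116 ] q6 -19.2
```

Request:
apply_moves(rows=[{"x":-60,"y":4,"z":0,"rx":0,"ry":0,"rz":1.6,"claw":130},{"x":-120,"y":9,"z":0,"rx":0,"ry":0,"rz":1.6,"claw":130},{"x":-170,"y":12,"z":0,"rx":0,"ry":0,"rz":1.6,"claw":130},{"x":-184,"y":13,"z":0,"rx":0,"ry":0,"rz":1.6,"claw":130},{"x":-184,"y":13,"z":0,"rx":0,"ry":0,"rz":1.6,"claw":130},{"x":-184,"y":13,"z":0,"rx":0,"ry":0,"rz":1.6,"claw":130},{"x":-184,"y":13,"z":0,"rx":0,"ry":0,"rz":1.6,"claw":130}])

```text
time_s: 42.38
position: [0.5898, -0.233, 0.1165]
tcp_rot: [[0.116, 0.993, -0.001], [0.993, -0.116, 0.001], [0.001, -0.001, -1.0]]
force: [0.3, 0.1, -0.3]
opening: 0.491
grasp_force: 0.0
```

Run:
```python
from h import *
plan(*mw(48,-158),.055,-97.15);amber();tray()
p,d=capture('wrist');cv2.imwrite('pics/w6.png',p[:,:,::-1])
```

```text
42.38 d [-1.5 -0.1 61.5] r [-0.01 -0.01  0.08] F [ 0.3  0.1 -0.3] op 0.491 gf 0.0 pos [ 0.5898 -0.233   0.1165] q6 -25.0
amber [156. 271.] area 256 [0.525 0.318] maxz 1.367 0.018
amber [189. 272.] area 252 [0.521 0.246] maxz 1.367 0.018
amber [188. 316.] area 267 [0.425 0.249] maxz 0.049 0.018
amber [154. 317.] area 260 [0.425 0.323] maxz 0.047 0.018
tray [0.4722 0.2869] -2.5 size [np.float64(0.189), np.float64(0.162)]
```

View pics/w6.png

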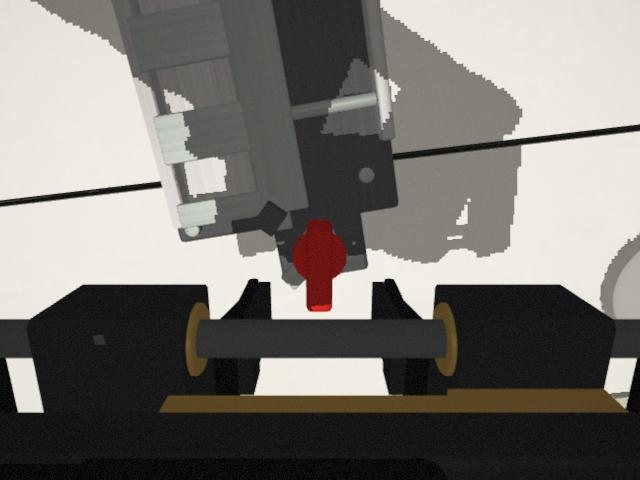

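All four castings are standing in the tray. The cavities are empty and the keeper is home. The knob bar at (319,265) lies between the fingers. Descending, gripping, then turning clockwise.

Request:
apply_moves(rows=[{"x":-1,"y":0,"z":40,"rx":0,"ry":0,"rz":0,"claw":130},{"x":-1,"y":0,"z":60,"rx":0,"ry":0,"rz":0,"claw":130},{"x":-1,"y":0,"z":60,"rx":0,"ry":0,"rz":0,"claw":130},{"x":-1,"y":0,"z":60,"rx":0,"ry":0,"rz":0,"claw":255},{"x":-1,"y":0,"z":60,"rx":0,"ry":0,"rz":0,"claw":255},{"x":-1,"y":0,"z":60,"rx":0,"ry":0,"rz":0,"claw":255},{"x":-1,"y":0,"z":60,"rx":0,"ry":0,"rz":0,"claw":255},{"x":-1,"y":0,"z":60,"rx":0,"ry":0,"rz":0,"claw":255},{"x":-1,"y":0,"z":60,"rx":0,"ry":0,"rz":0,"claw":255}])

```text
time_s: 43.65
position: [0.5889, -0.236, 0.0574]
tcp_rot: [[0.118, 0.993, -0.002], [0.993, -0.118, 0.0], [0.0, -0.002, -1.0]]
force: [-4.4, -0.1, 6.2]
opening: 0.159
grasp_force: 30.0
```

Request:
apply_moves(rows=[{"x":0,"y":0,"z":0,"rx":0,"ry":0,"rz":1.5,"claw":255},{"x":0,"y":0,"z":0,"rx":0,"ry":0,"rz":3,"claw":255},{"x":0,"y":0,"z":0,"rx":0,"ry":0,"rz":4.5,"claw":255},{"x":0,"y":0,"z":0,"rx":0,"ry":0,"rz":6,"claw":255},{"x":0,"y":0,"z":0,"rx":0,"ry":0,"rz":7.5,"claw":255},{"x":0,"y":0,"z":0,"rx":0,"ry":0,"rz":9,"claw":255},{"x":0,"y":0,"z":0,"rx":0,"ry":0,"rz":10.5,"claw":255},{"x":0,"y":0,"z":0,"rx":0,"ry":0,"rz":12,"claw":255},{"x":0,"y":0,"z":0,"rx":0,"ry":0,"rz":13,"claw":255},{"x":0,"y":0,"z":0,"rx":0,"ry":0,"rz":13.6,"claw":255}])

```text
time_s: 44.9
position: [0.5874, -0.2344, 0.0574]
tcp_rot: [[1.0, 0.027, -0.006], [0.027, -1.0, 0.003], [-0.005, -0.003, -1.0]]
force: [-6.0, 1.8, 8.4]
opening: 0.161
grasp_force: 30.4
```

Request:
apply_moves(rows=[{"x":0,"y":0,"z":0,"rx":0,"ry":0,"rz":0.2,"claw":255},{"x":0,"y":0,"z":0,"rx":0,"ry":0,"rz":0.2,"claw":255}])

```text
time_s: 45.15
position: [0.5875, -0.2345, 0.0573]
tcp_rot: [[1.0, 0.011, -0.006], [0.011, -1.0, 0.002], [-0.006, -0.002, -1.0]]
force: [-6.3, 2.4, 9.4]
opening: 0.161
grasp_force: 30.7
```

Run:
```python
from h import *
plan(*mw(48,-158),.055,-177.15);print(read_state()['moment'])
```

```text
45.15 d [ 2.  -0.   2.3] r [-0.02  0.05 -0.37] F [-6.3  2.4  9.4] op 0.161 gf 30.7 pos [ 0.5875 -0.2345  0.0573] q6 57.6
[0.45652291 1.214094   0.65257042]
```

Moment is +0.65 N·m, well past the knob's friction, so it is at the locked stop. I'll release, retreat and verify.

Request:
apply_moves(rows=[{"x":0,"y":0,"z":0,"rx":0,"ry":0,"rz":-0.3,"claw":110},{"x":0,"y":0,"z":0,"rx":0,"ry":0,"rz":-0.3,"claw":110},{"x":0,"y":0,"z":0,"rx":0,"ry":0,"rz":-0.3,"claw":110},{"x":0,"y":0,"z":0,"rx":0,"ry":0,"rz":-0.3,"claw":110},{"x":0,"y":0,"z":-50,"rx":0,"ry":0,"rz":-0.3,"claw":110},{"x":0,"y":0,"z":-110,"rx":0,"ry":0,"rz":-0.3,"claw":110},{"x":0,"y":0,"z":-120,"rx":0,"ry":0,"rz":-0.3,"claw":110},{"x":0,"y":0,"z":-120,"rx":0,"ry":0,"rz":-0.3,"claw":110}])

```text
time_s: 46.15
position: [0.5902, -0.2361, 0.1774]
tcp_rot: [[0.999, 0.039, 0.001], [0.039, -0.999, -0.001], [0.001, 0.001, -1.0]]
force: [-0.9, 0.9, -0.6]
opening: 0.57
grasp_force: 0.0
```

Run:
```python
from h import *
amber();tray();c=camera_params('wrist')
p,d=capture('wrist');cv2.imwrite('pics/w7.png',p[:,:,::-1])
print([proj('wrist',[*mw(*q),.077],c) for q in((71,-158),(25,-158))],proj('wrist',[*mw(38,26),.064],c))
```

```text
amber [156. 271.] area 257 [0.525 0.318] maxz 1.367 0.018
amber [189. 272.] area 252 [0.521 0.246] maxz 1.367 0.018
amber [188. 316.] area 269 [0.425 0.249] maxz 1.367 0.018
amber [154. 317.] area 259 [0.425 0.323] maxz 1.367 0.018
tray [0.4722 0.2866] -2.4 size [np.float64(0.189), np.float64(0.162)]
[(np.float64(320.4243028076276), np.float64(205.22755566435302)), (np.float64(321.11414068697127), np.float64(272.9148837964977))] (np.float64(55.96316374501623), np.float64(251.11146532089123))
```

View pics/w7.png

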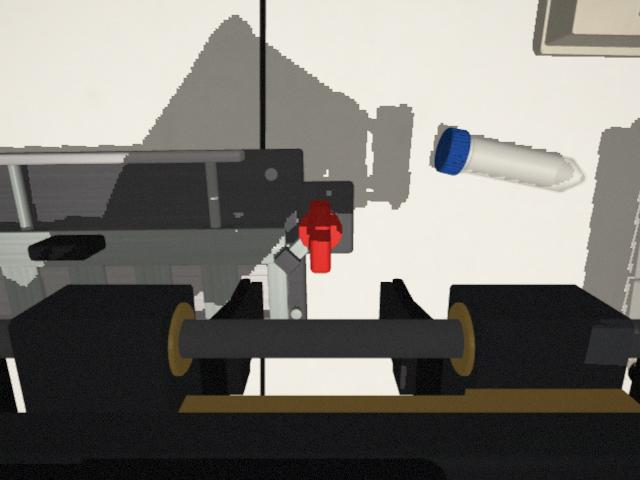

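The knob bar runs from (319,202) to (320,271), aligned with the mould, and its strut sits against the keeper's ear at (290,255). The keeper is home and the robot is clear of everything. Handing in.

```bash
python3 -c "
from rig import *
print(hand_in())"
```

```text
the job is handed in; nothing more can be done
None
```

The job is handed in, at about 46 s on the robot's clock: all four castings present stand in the blue tray, the keeper is home and the knob is turned back to locked.

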